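Empty the brush dryer

TASK

Unload the brush dryer: first slide the heat control fully to off (the thin end of its printed wedge), then lift the dryer's clear cover by its bar until it rests open against its stop. Stand every brush from the dryer upright in the stand, bristles up, one to a cup, handle end down on the cup's floor; when all are in, lower the cover gently until it is fully shut. Do not let the cover slam at either end, and leave the tin, the bottle and the jar where they stand.

Things in the scene. Friction and masses are not known exactly. Their poses are not given: they have to be found in the camera images.
- dryer: Brush dryer, fixed to the bench: a grey slab 220 mm (its x) by 300 mm (its y) and 35 mm high with a slotted flat deck on top (z = 35 mm in its frame) and a 6 mm wide lip 4 mm high round the deck's edge. Origin: centre of its underside; its -x side faces the robot, z up. The brushes lie on the deck.
- cover (a joint): Angle of the dryer's hinged clear cover, rad: 0 = shut, 1.3 = open against its stop. Hinged along the dryer's far (+x) edge, axis along the dryer's y; the friction hinge holds it wherever it is left; moving it takes 1 to 5 N at the bar. Cover: 220 x 300 mm, 40 mm high, open below, clear panel in a metal frame, its top 82 mm above the bench when shut.
- cover_hinge (a point): Point on the cover's hinge axis, in the middle of the far edge, 42 mm above the bench; its axes are the cover's, and are the dryer's axes when shut (x from the bar to the hinge, y along the hinge).
- cover_bar (a point): Middle of the cover's steel grip bar: a round bar 12 mm thick and 110 mm long, parallel to the hinge, held 40 mm (to its centre) in front of the cover's front frame; 260 mm in front of the hinge and 20 mm above it when shut. It may be pinched from above and turns freely between the fingers.
- control: Heat control, fixed to the bench: flat grey box 60 mm (x) by 150 mm (y), 18 mm high, with a track along its y and a white wedge of bars printed along it, thin at the off end (-y), wide at full heat (+y). Origin: centre of its underside.
- heat (a joint): Position of the control's black slider grip along the control's +y, m: 0 = off (end of the track, thin end of the wedge), 0.10 = full heat (other end). About 1.5 N moves it; it stays where it is left.
- heat_top (a point): Centre of the top of the slider grip, 56 mm above the bench; the grip is 28 mm (control's x) by 18 mm (control's y) and 38 mm high.
- stand: Brush stand, fixed to the bench: wooden foot 90 mm (x) by 280 mm (y) by 6 mm with four white cups in a row along its y, 72 mm apart. Origin: centre of its underside, z up. Each cup is round, inside 32 mm wide at the bottom, flared to about 40 mm at the rim; the rim is 86 mm above the bench and the cup's inner floor 9 mm above it.
- cup1 (a point): Centre of the inner floor of cup 1 of the stand, 9 mm above the bench; cups 1 to 4 run along the stand's +y.
- cup2 (a point): Centre of the inner floor of cup 2 of the stand, 9 mm above the bench; cups 1 to 4 run along the stand's +y.
- cup3 (a point): Centre of the inner floor of cup 3 of the stand, 9 mm above the bench; cups 1 to 4 run along the stand's +y.
- cup4 (a point): Centre of the inner floor of cup 4 of the stand, 9 mm above the bench; cups 1 to 4 run along the stand's +y.
- brush1: Flat varnish brush 165 mm long, 60 g, or absent: flat handle 14 wide, 16 thick, 113 long, ferrule 22 long, 42 wide, 14 thick, stiff bristles 30 long, 40 wide. Origin on its axis, 88 mm from the handle's end, 25 mm below the ferrule (grip here), 8 mm above what it lies flat on; x runs along it to the bristles, y across its width. Starts on the dryer deck, bristles towards the robot.
- foot1 (a point): Centre of the handle's end face of brush 1 (the end that goes down in the cup), 88 mm from the brush's origin along its -x.
- brush2: Flat varnish brush 165 mm long, 60 g, or absent: flat handle 14 wide, 16 thick, 113 long, ferrule 22 long, 42 wide, 14 thick, stiff bristles 30 long, 40 wide. Origin on its axis, 88 mm from the handle's end, 25 mm below the ferrule (grip here), 8 mm above what it lies flat on; x runs along it to the bristles, y across its width. Starts on the dryer deck, bristles towards the robot.
- foot2 (a point): Centre of the handle's end face of brush 2 (the end that goes down in the cup), 88 mm from the brush's origin along its -x.
- brush3: Flat varnish brush 165 mm long, 60 g, or absent: flat handle 14 wide, 16 thick, 113 long, ferrule 22 long, 42 wide, 14 thick, stiff bristles 30 long, 40 wide. Origin on its axis, 88 mm from the handle's end, 25 mm below the ferrule (grip here), 8 mm above what it lies flat on; x runs along it to the bristles, y across its width. Starts on the dryer deck, bristles towards the robot.
- foot3 (a point): Centre of the handle's end face of brush 3 (the end that goes down in the cup), 88 mm from the brush's origin along its -x.
- brush4: Flat varnish brush 165 mm long, 60 g, or absent: flat handle 14 wide, 16 thick, 113 long, ferrule 22 long, 42 wide, 14 thick, stiff bristles 30 long, 40 wide. Origin on its axis, 88 mm from the handle's end, 25 mm below the ferrule (grip here), 8 mm above what it lies flat on; x runs along it to the bristles, y across its width. Starts on the dryer deck, bristles towards the robot.
- foot4 (a point): Centre of the handle's end face of brush 4 (the end that goes down in the cup), 88 mm from the brush's origin along its -x.
- tin: Bystander: tin 90 mm wide, 110 mm high, at the left. Origin: centre of its underside. Leave alone.
- varnish: Bystander: amber bottle 64 mm wide, 130 mm high, beyond the work. Origin: centre of its underside. Leave alone.
- wax: Bystander: glass jar 70 mm wide, 70 mm high, at the right. Origin: centre of its underside. Leave alone.
There are look-alikes about, which are no part of the job. Of the things that look like the control, the largest one is meant.

How it is judged (in metres and radians):
On the way, in this order (a step that is already met when the one before it is completed fails the run):
1. the heat slider is fully at off (within 6 mm) (value of joint heat below 0.006 m), for 0.2 s.
2. the cover is open against its stop (over 1.2 rad) (value of joint cover above 1.2 rad), for 0.2 s.
3. every brush stands in a cup, bristles up ((distance between foot1 and cup1 below 0.025 m or distance between foot1 and cup2 below 0.025 m or distance between foot1 and cup3 below 0.025 m or distance between foot1 and cup4 below 0.025 m) and angle between each of brush1, brush2, brush3, brush4's own x axis and vertical below 0.35 rad and (distance between foot2 and cup1 below 0.025 m or distance between foot2 and cup2 below 0.025 m or distance between foot2 and cup3 below 0.025 m or distance between foot2 and cup4 below 0.025 m) and (distance between foot3 and cup1 below 0.025 m or distance between foot3 and cup2 below 0.025 m or distance between foot3 and cup3 below 0.025 m or distance between foot3 and cup4 below 0.025 m) and (distance between foot4 and cup1 below 0.025 m or distance between foot4 and cup2 below 0.025 m or distance between foot4 and cup3 below 0.025 m or distance between foot4 and cup4 below 0.025 m)), for 0.3 s.
At the end, for the whole second after the job is handed in: Heat slider within 6 mm of off; cover shut (under 0.04 rad); every brush present stands in a cup with its handle end within 25 mm of the centre of the cup's floor, leaning at most 0.35 rad, bristles up, at rest (all of step 3 and value of joint heat below 0.006 m and value of joint cover below 0.04 rad and linear speed of each of brush1, brush2, brush3, brush4 below 0.03 m/s); the robot touches nothing.
It fails at once if the cover slams shut (faster than 0.8 rad/s within 0.1 rad of shut) (value of joint cover below 0.1 rad and velocity of joint cover below -0.8 rad/s).
It fails at once if the cover slams against its open stop (faster than 0.8 rad/s within 0.1 rad of it) (value of joint cover above 1.2 rad and velocity of joint cover above 0.8 rad/s).
It fails at once if a bystander is moved more than 40 mm or knocked over (distance of any of tin, varnish, wax from where it was at the start of the episode above 0.04 m or angle between any of tin, varnish, wax's own z axis and vertical above 0.5 rad).
Of brush1, brush2, brush3, brush4 only 2 to 4 are there at a start; the rules pass over those that are not, and their reading is None.
At some moment in a run one of brush1, brush2, brush3, brush4 may be knocked a few centimetres aside while the robot is not near it.
Once in a run the grip may slacken for a moment while it holds something.
It also fails if it takes over 210 s, if anything falls off the work surface, if the arm or the gripper's body presses on something with over 40 N, if the wrist force passes 120 N, or if a joint passes its speed limit or range.

ROBOT

A 6-joint arm with a two-finger parallel gripper is mounted at the origin on the work surface. World frame = base frame: x ahead of the robot, y to its left, z up, the work surface at z = 0. Lengths are in mm, angles in rad, forces in N, time in s.
With the tool pointing down it reaches from about 300 to 775 mm from the base axis. Payload 14.6 kg.
Tool frame: the origin (TCP) lies midway between the tips of the shut fingers; the grasp point (between the pads) lies 19 mm behind it (manip.grasp_offset is the distance from the TCP to the grasp point, in mm); z points along the fingers, y is the line along which they close (so a half turn about z gives the same grasp; the last joint's range is limited). The gripper opens to 94 mm and grips with 3 to 60 N. Pads are 16 mm wide; open, the fingers measure 119 mm over their backs; the gripper's body (75 mm by 177 mm) begins 78 mm behind the grasp point.
Start: joints at [-1.285, 0.3, 1.521, -0, 1.321, -0.067], TCP at [190.032, -516.117, 205.446] pointing down, gripper open.
Joint ranges: [-3.03, 3.03], [-0.79, 2.21], [0.23, 2.52], [-1.04, 4.18], [0, 3.07], [-2.55, 2.55]. Speed limits (rad/s): [2.22, 2.22, 2.57, 3.14, 3.14, 3.14].

INTERFACE

Orientations are given as [roll, pitch, yaw] about the fixed x, y, z axes, in that order (R = Rz(yaw) Ry(pitch) Rx(roll)).
In Python, from cell import manip, viewer gives the robot as it stands. The module is installed in compiled form; this text tells all that it offers.
- The arm moves only by the tool move_arm, never from a script. Its argument "moves" is a list of rows, each a list of 4 numbers: the shift along the tool's x, y, z in m, then the turn about the tool's z in rad. A call has 1 to 12 rows; each row is the pose to reach, as a shift and turn from the pose commanded when the call began, along the tool's axes at that moment; what a row does not reach only later rows make up. A row lasts 1/10 s, in which the tool goes at most 50 mm and 8.59 degrees, less where a joint would pass 70% of its speed; a pose out of reach is approached as far as the arm can. A call with a gripper value outside its range is refused whole. "jaw" is the finger opening in m, from 0 to 0.094, set as the call begins (left out, the last holds). The fingers move at their own pace and stop on an object; "squeeze" is the grip in N (left out, the last holds). Time passes only in rows, so rows that repeat a pose let the fingers close. It gives the time, the measured TCP pose, the force, the opening and the grip force at its end, in the units of the state.
- manip.read_state(): the state, without advancing time (a new reading comes with each control period).
- viewer.camera(name): name is "scene" or "top"; returns a dict with "frame" (420x560x3 uint8, blue, green, red), "z_map" (420x560 float32, mm along the optical axis (not along the pixel's ray), 0 where there is no reading), "fx", "fy", "cx", "cy" (pixels), "D" ([k1, k2, p1, p2, k3] as OpenCV has them; the pictures are not rectified), "origin" and "orientation" of the camera in the world. Camera axes: x right, y down, z forward; pixel columns grow to the right and rows downward; lengths in mm; the calibration is good to about 2 mm. A picture is of the moment at which its call begins.
- manip.sign_off(): hands the job in; it is judged then, once.
The state is a dict: "clock": time; "joints": joint angles; "qd": joint speeds; "effort": joint torques, N m; "eef_pos": TCP position; "eef_rot": TCP orientation; "wrist_force": force on the tool from outside, world axes, zero at the start; "moment": the same for the moment, N m; "finger_gap": finger opening in mm; "finger_force": force on a finger pad.
Only numpy, scipy, OpenCV 4.12 (cv2) and the standard library are available. Lean on these libraries where they do the work, as an engineer would, in place of code of your own. Each camera call takes 0.05 s, during which the arm holds its last target. There are 200 camera calls.

## Working session

There is one attempt and no reset: what is moved stays moved. The work goes in short steps, Python scripts to look and compute and a tool call to move; the robot and the scene stay as the last step left them, time stands still between calls to the robot, and variables do not carry over. Pictures are saved under pics/ and viewed, at most 14 in all, crops included, and the job is handed in when it is done.

Besides the shell and the picture viewer there is one more tool, called after "Emit:" as a command line: name --pt "numbers of a row" for each row, then --argument value for the rest. move_arm: Moves the arm, as the interface text tells. Its arguments: {"type":"object","properties":{"moves":{"type":"array"},"jaw":{"type":"number"},"squeeze":{"type":"number"}},"required":["moves"]}

```bash
mkdir -p pics
cat > h.py <<'E'
import numpy as np, cv2
from scipy.spatial.transform import Rotation as R
from cell import manip, viewer
def Rc(c):
    o=np.array(c["orientation"],float)
    return o if o.shape==(3,3) else R.from_euler('xyz',o).as_matrix()
def rays(c,uv):
    K=np.array([[c["fx"],0,c["cx"]],[0,c["fy"],c["cy"]],[0,0,1.]])
    p=cv2.undistortPoints(np.array(uv,float).reshape(-1,1,2),K,np.array(c["D"],float)).reshape(-1,2)
    return np.c_[p,np.ones(len(p))]
def plane(c,uv,z):
    d=rays(c,uv)@Rc(c).T; o=np.array(c["origin"],float)
    return o+d*((z-o[2])/d[:,2])[:,None]
def depth(c,uv):
    r=rays(c,uv); z=np.array([c["z_map"][int(round(v)),int(round(u))] for u,v in uv])
    return np.array(c["origin"])+(r*z[:,None])@Rc(c).T
def cloud(c):
    v,u=np.mgrid[0:420,0:560]; uv=np.c_[u.ravel(),v.ravel()]
    r=rays(c,uv)*c["z_map"].reshape(-1,1)
    return (np.array(c["origin"])+r@Rc(c).T).reshape(420,560,3)
E
python3 - <<'E'
from h import *
for n in("scene","top"):
    c=viewer.camera(n); cv2.imwrite(f"pics/{n}0.png",c["frame"])
    print(n,c["origin"],c["orientation"],c["fx"],c["D"])
print(manip.read_state(), manip.grasp_offset)
E
```

```text
scene [1572.72233087 -333.13307586  854.93576376] [-2.21793041  0.02244852  1.25703546] 429.7221067013292 [-0.01811043  0.          0.          0.          0.        ]
top [ 426.80505867  -20.41633311 1796.28174251] [-3.06449994  0.01788204 -1.55526244] 479.055770014244 [-0.00667028  0.          0.          0.          0.        ]
{'clock': 0.1, 'joints': array([-1.28459895e+00,  3.00444471e-01,  1.52154923e+00,  1.75950461e-05,
        1.32067472e+00, -6.65915970e-02]), 'qd': array([ 8.54882554e-05,  2.51826625e-04, -3.13028921e-03,  7.13448134e-04,
       -1.71183246e-03,  5.69645420e-04]), 'effort': array([ 5.58056240e-05, -5.32649302e+01, -3.53286803e+01,  7.09277205e-02,
        2.35201127e-02, -6.14420105e-05]), 'eef_pos': array([ 189.97138733, -515.89194381,  204.91440293]), 'eef_rot': array([-3.14052040e+00, -8.85894738e-05,  3.52784558e-01]), 'wrist_force': array([ 0.18344694, -0.09557407,  0.50236868]), 'moment': array([0.02301562, 0.01911263, 0.05218151]), 'finger_force': 0.0, 'finger_gap': 93.97983393156083} 18.8
```

View pics/scene0.png

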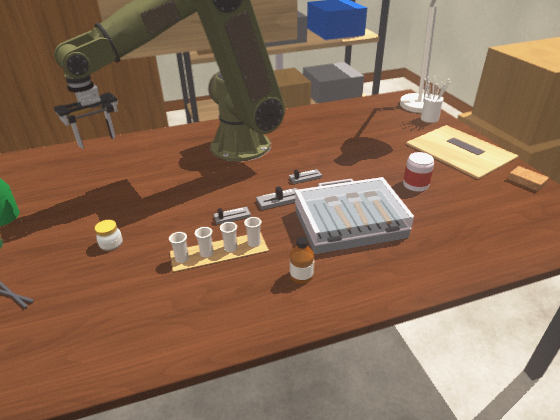

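View pics/top0.png

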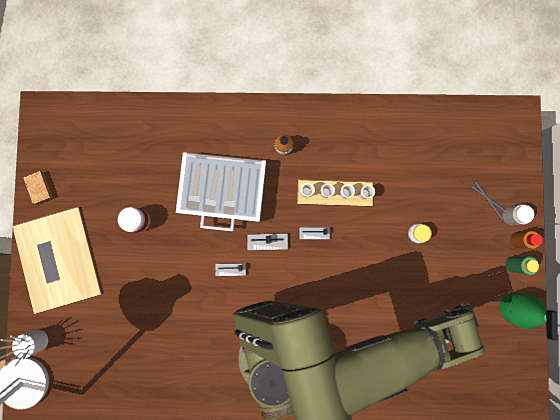

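The scene view shows three control-like boxes, the dryer and the four cups. In the top view the control candidates are at px (268,241), which is the largest, and the smaller ones at (314,232) and (231,269). I choose (268,241). The dryer is around (222,187), the bar at (217,228), and the cups at (308..367,190). Next I take a close crop to check.

Run:
```python
from h import *
c=viewer.camera("top"); s=viewer.camera("scene")
a=cv2.resize(c["frame"][140:285,165:390],None,fx=3.5,fy=3.5,interpolation=cv2.INTER_CUBIC); cv2.imwrite("pics/top1.png",a[:600,:800])
b=cv2.resize(s["frame"][160:285,150:420],None,fx=2.96,fy=2.96,interpolation=cv2.INTER_CUBIC); cv2.imwrite("pics/sc1.png",b[:600,:800])
# control-like boxes: grey at z~18
P=cloud(c); 
print("depth at control",depth(c,[(268,247),(281,247),(268,239),(308,190),(217,228)]).round(0))
m=((P[...,2]>11)&(P[...,2]<26)).astype(np.uint8); m[:200]=0;m[290:]=0
n,l,st,ce=cv2.connectedComponentsWithStats(m)
for i in range(1,n):
    if st[i,4]>60:
        r=cv2.minAreaRect(np.argwhere(l==i)[:,::-1].astype(np.float32)); print(st[i],r)
```

```text
depth at control [[ 405.   26.   22.]
 [ 406.  -22.   21.]
 [ 435.   26.   51.]
 [ 620. -120.   11.]
 [ 471.  210.   68.]]
[  13  207   87   83 2960] ((55.411773681640625, 256.1470947265625), (84.88746643066406, 70.09278869628906), 75.96376037597656)
[300 227  31  13 256] ((315.0, 233.0), (12.0, 30.0), 90.0)
[248 233  41  18 551] ((267.7943115234375, 241.5060577392578), (16.110679626464844, 40.01211166381836), 88.31531524658203)
[215 263  32  13 254] ((230.5, 269.0), (31.0, 12.0), -0.0)
```

View pics/top1.png

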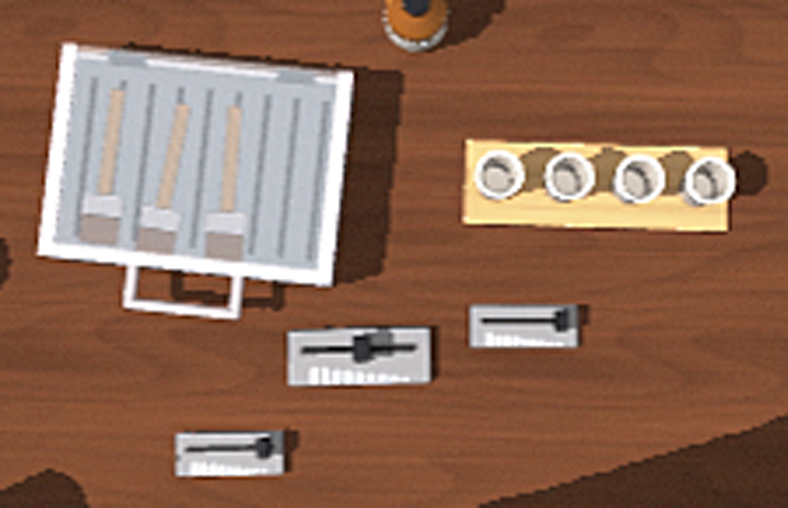

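View pics/sc1.png

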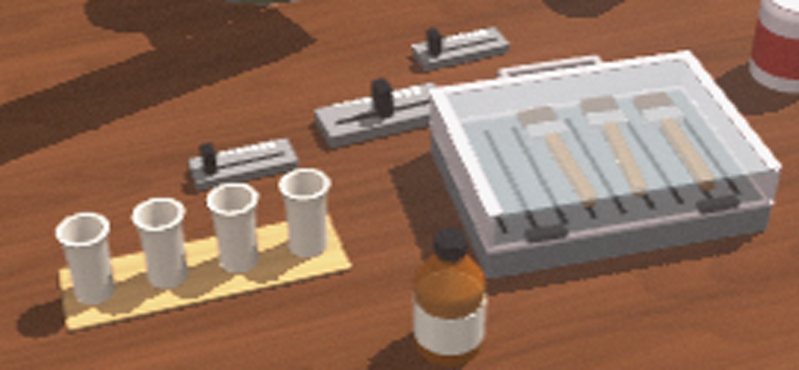

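The close crops confirm the choice. The large control's wedge is wide at the left (+y) and thin at the right (-y), with its grip at about top px (269,239). There are three brushes in the dryer. Next I measure the grip and the bar from two views.

```bash
cat >> h.py <<'E'
def tri(c,uv,s,uv2):
    A=[];b=[]
    for k,p in((c,uv),(s,uv2)):
        d=(rays(k,[p])@Rc(k).T)[0]; d/=np.linalg.norm(d); M=np.eye(3)-np.outer(d,d); A.append(M); b.append(M@np.array(k["origin"]))
    x=np.linalg.solve(sum(A),sum(b)); return x,[np.linalg.norm(M@(x-np.array(k["origin"]))) for M,k in zip(A,(c,s))]
def blobs(m,amin=8):
    n,l,st,ce=cv2.connectedComponentsWithStats(m.astype(np.uint8)); return [(st[i],ce[i],l==i) for i in range(1,n) if st[i,4]>=amin]
E
python3 - <<'E'
from h import *
c=viewer.camera("top"); s=viewer.camera("scene"); P=cloud(c); Q=cloud(s)
box=cv2.boxPoints(((267.79,241.5),(16.1+1,40.0+1),88.3)); print("control",plane(c,box,18).round(0).tolist())
for n,p in(("top",P),("scene",Q)):
    print(n)
    m=(p[...,2]>42)&(p[...,2]<64)&(abs(p[...,0]-425)<45)&(abs(p[...,1])<75)
    print(" grip",m.sum(),p[m].mean(0).round(1) if m.any() else 0,np.ptp(p[m],0) if m.any() else 0)
    m=(p[...,2]>48)&(p[...,2]<80)&(p[...,0]<530)&(p[...,0]>420)&(p[...,1]>110)&(p[...,1]<300)
    for st,ce,l in blobs(m): print(" bar",st,p[l].mean(0).round(1),p[l].min(0).round(0),p[l].max(0).round(0))
    m=(p[...,2]>78)&(p[...,2]<96)&(p[...,0]>560)&(p[...,0]<680)&(p[...,1]<-80)&(p[...,1]>-400)
    for st,ce,l in blobs(m):
        q=p[l]; print(" cup",((q.min(0)+q.max(0))/2).round(1),np.ptp(q,0).round(0),q[:,2].mean().round(1))
    m=(p[...,2]>70)&(p[...,2]<95)&(p[...,0]>480)&(p[...,1]>80)&(p[...,1]<370)
    for st,ce,l in blobs(m,200):
        r=cv2.minAreaRect(p[l][:,:2].astype(np.float32)); print(" cover",r,np.median(p[l][:,2]))
# dark grip mask
for n,k in(("top",c),("scene",s)):
    f=k["frame"].max(2)<45; x0,y0,x1,y1=(248,232,290,252) if n=="top" else (262,180,300,206)
    z=np.zeros_like(f); z[y0:y1,x0:x1]=f[y0:y1,x0:x1]
    for st,ce,l in blobs(z): print(n,st,ce)
# bar corners by white mask, top
E
```

```text
control [[454.0, 105.0, 18.0], [461.0, -47.0, 18.0], [398.0, -50.0, 18.0], [391.0, 101.0, 18.0]]
top
 grip 39 [433.2  25.3  55.8] [25.50579288 14.97737169 15.51325109]
 bar [199 212  36  20 180] [482.2 212.4  66.3] [461. 148.  54.] [528. 275.  80.]
 bar [218 212   6   6  18] [520.  200.9  75.2] [511. 188.  52.] [529. 210.  80.]
 cup [ 614.1 -114.2   86.9] [47. 47. 16.] 85.3
 cup [ 613.  -187.6   85.7] [43. 44. 15.] 84.8
 cup [ 612.1 -258.8   85.2] [47. 44. 14.] 85.0
 cup [ 611.3 -330.3   85.9] [44. 43. 13.] 85.0
 cover ((623.1513671875, 209.56787109375), (278.7576599121094, 221.8578643798828), 84.91702270507812) 81.76099612871508
scene
 grip 45 [443.   23.4  50.3] [31.37904916 18.14243657 13.57558229]
 bar [318 179  36  10 151] [490.9 208.6  66.5] [464. 149.  52.] [530. 268.  80.]
 bar [315 188   9   4  18] [523.9 134.6  78.4] [517. 119.  76.] [529. 149.  80.]
 cup [ 620.  -114.7   82.2] [47. 46.  8.] 81.9
 cup [ 618.4 -185.9   82. ] [52. 46.  8.] 82.0
 cup [ 617.3 -258.2   82.4] [50. 46.  8.] 81.8
 cup [ 615.5 -330.1   82.1] [50. 46.  8.] 82.1
 cover ((627.80908203125, 210.7895050048828), (279.26019287109375, 227.9229278564453), 84.32279205322266) 79.30004606995129
top [288 235   1   8   8] [288.  238.5]
top [258 239   9   1   9] [262. 239.]
top [270 239   8   2  10] [272.9 239.2]
```

```bash
cat >> h.py <<'E'
def to(*T):
    s=manip.read_state(); p=s["eef_pos"]; M=R.from_euler('xyz',s["eef_rot"]).as_matrix()
    yw=np.arctan2(M[1,0],M[0,0]); print("at",p.round(1),"yaw",round(yw,3),"F",s["wrist_force"].round(1),"gap",round(s["finger_gap"],1),"t",round(s["clock"],1))
    for t in T:
        d=M.T@(np.array(t[:3])-p)/1000; dy=(t[3]-yw+np.pi)%(2*np.pi)-np.pi if len(t)>3 else 0
        print(t,"->",d.round(4).tolist(),round(-dy,3))
E
python3 -c "
from h import *
to((440,70,140,1.571+.045))"
```

```text
at [ 190.  -516.1  205.3] yaw 0.353 F [-0.1  0.1 -0.4] gap 94.1 t 0.3
(440, 70, 140, 1.6159999999999999) -> [0.4371, -0.4636, 0.0655] -1.263
```

Emit:
move_arm --pt "0.437 -0.464 0.065 -1.263" --pt "0.437 -0.464 0.065 -1.263" --pt "0.437 -0.464 0.065 -1.263" --pt "0.437 -0.464 0.065 -1.263" --pt "0.437 -0.464 0.065 -1.263" --pt "0.437 -0.464 0.065 -1.263" --pt "0.437 -0.464 0.065 -1.263" --pt "0.437 -0.464 0.065 -1.263" --pt "0.437 -0.464 0.065 -1.263" --pt "0.437 -0.464 0.065 -1.263" --pt "0.437 -0.464 0.065 -1.263" --pt "0.437 -0.464 0.065 -1.263" --jaw 0

```text
clock: 1.5
eef_pos: [424.4, 35.3, 144.6]
eef_rot: [3.141, 0.0, 1.616]
wrist_force: [0.4, -1.3, 0.7]
finger_gap: 2.1
finger_force: 0.0
```

```bash
python3 -c "
from h import *
to((440,70,140,1.616),(438,70,34,1.616))"
```

```text
at [424.4  35.3 144.6] yaw 1.616 F [ 0.4 -1.3  0.7] gap 2.1 t 1.5
(440, 70, 140, 1.616) -> [0.034, 0.0172, 0.0046] 0.0
(438, 70, 34, 1.616) -> [0.0341, 0.0151, 0.1106] 0.0
```

Emit:
move_arm --pt "0.034 0.015 0.0 0" --pt "0.034 0.015 0.0 0" --pt "0.034 0.015 0.04 0" --pt "0.034 0.015 0.08 0" --pt "0.034 0.015 0.11 0" --pt "0.034 0.015 0.11 0" --pt "0.034 0.015 0.11 0"

```text
clock: 2.2
eef_pos: [437.6, 67.3, 35.4]
eef_rot: [-3.141, 0.0, 1.615]
wrist_force: [0.0, 0.5, 1.2]
finger_gap: 0.5
finger_force: 0.0
```

```bash
python3 -c "
from h import *
to((438,70,34,1.616))
c=viewer.camera('scene');b=cv2.resize(c['frame'][120:260,200:400],None,fx=3,fy=3); cv2.imwrite('pics/a1.png',b)"
```

```text
at [437.6  67.3  35.4] yaw 1.615 F [0.  0.5 1.2] gap 0.5 t 2.2
(438, 70, 34, 1.616) -> [0.0026, 0.0005, 0.0014] -0.001
```

View pics/a1.png

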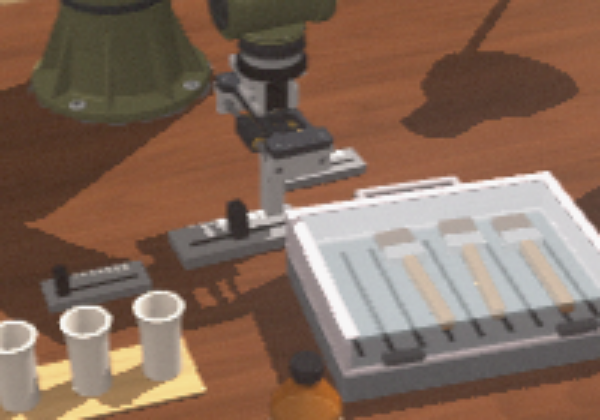

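The closed fingers (crop ~272,200) stand on the +y side of the grip (238,218), aligned with the track. I push towards -y.

Emit:
move_arm --pt "-0.01 0 0 0" --pt "-0.02 0 0 0" --pt "-0.03 0 0 0" --pt "-0.04 0 0 0" --pt "-0.048 0 0 0" --pt "-0.055 0 0 0" --pt "-0.06 0 0 0" --pt "-0.064 0 0 0" --pt "-0.067 0 0 0" --pt "-0.067 0 0 0"

```text
clock: 3.25
eef_pos: [440.3, 0.5, 34.5]
eef_rot: [-3.141, 0.0, 1.616]
wrist_force: [-0.9, -0.1, -0.6]
finger_gap: 0.6
finger_force: 0.0
```

Emit:
move_arm --pt "-0.002 0 0 0" --pt "-0.004 0 0 0" --pt "-0.005 0 0 0" --pt "-0.005 0 0 0"

```text
clock: 3.65
eef_pos: [440.4, -2.2, 34.6]
eef_rot: [-3.141, -0.004, 1.615]
wrist_force: [-1.2, 21.8, 4.6]
finger_gap: 0.1
finger_force: 11.2
```

Emit:
move_arm --pt "0.012 0 0 0" --pt "0.02 0 0 0" --pt "0.02 0 -0.05 0" --pt "0.02 0 -0.1 0" --pt "0.02 0 -0.12 0" --pt "0.02 0 -0.12 0" --jaw 0.03

```text
clock: 4.25
eef_pos: [441.0, 15.9, 157.3]
eef_rot: [3.136, 0.001, 1.616]
wrist_force: [1.2, -0.7, -0.4]
finger_gap: 29.7
finger_force: 0.0
```

Run:
```python
from h import *
c=viewer.camera("top"); s=viewer.camera("scene"); P=cloud(c); Q=cloud(s)
m=(P[...,2]>42)&(P[...,2]<64)&(abs(P[...,0]-425)<45)&(abs(P[...,1])<75)
print("grip",m.sum(),P[m].mean(0).round(1) if m.any() else 0)
m=(Q[...,2]>42)&(Q[...,2]<64)&(abs(Q[...,0]-435)<45)&(abs(Q[...,1])<75)
print("grip s",m.sum(),Q[m].mean(0).round(1) if m.any() else 0)
# bar: front rod, fit line per view; cover edges
for n,p in(("top",P),("scene",Q)):
    m=(p[...,2]>48)&(p[...,2]<80)&(p[...,0]<488)&(p[...,0]>440)&(p[...,1]>140)&(p[...,1]<280)
    q=p[m]; 
    if len(q)>10:
        a=np.polyfit(q[:,1],q[:,0],1); print(n,len(q),"bar mean",q.mean(0).round(1),"y",q[:,1].min().round(0),q[:,1].max().round(0),"slope",a[0].round(3),"x@205",np.polyval(a,209).round(1),"zmax",np.percentile(q[:,2],[50,90]).round(1))
to((470,209,120,1.571-.1))
cv2.imwrite('pics/a2.png',cv2.resize(c['frame'][195:260,180:330],None,fx=4,fy=4))
```

```text
grip 7 [435.4 -25.2  56.1]
grip s 44 [445.9 -23.4  50.7]
top 127 bar mean [473.4 205.1  66.2] y 150.0 269.0 slope 0.036 x@205 473.6 zmax [66.7 72.3]
scene 106 bar mean [480.  206.8  62.6] y 150.0 268.0 slope 0.067 x@205 480.2 zmax [62.9 65.9]
at [439.4  15.8 153.9] yaw 1.616 F [-0.3 -0.3 -0.5] gap 30.1 t 4.3
(470, 209, 120, 1.4709999999999999) -> [0.1916, 0.0393, 0.0338] 0.145
```

View pics/a2.png

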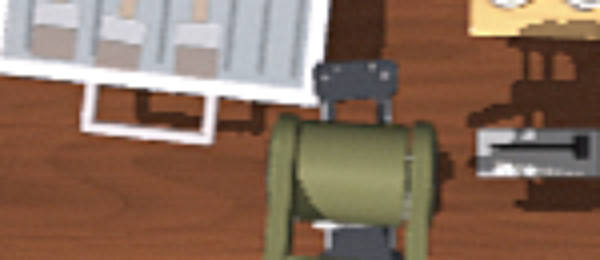

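The slider is at the end (grip y = -25, off end). The bar runs between crop (85,129) and (212,140), which is top px (201,227) to (233,230).

Run:
```python
from h import *
c=viewer.camera("top"); s=viewer.camera("scene")
for k,(x0,y0,x1,y1),n in((c,(196,220,238,236),"top"),(s,(314,176,358,188),"scene")):
    f=k["frame"].astype(int); w=(f.min(2)>140)&(f.max(2)-f.min(2)<45); z=np.zeros_like(w); z[y0:y1,x0:x1]=w[y0:y1,x0:x1]
    v,u=np.nonzero(z); 
    # median row per column: rod rows
    cols=range(x0,x1); 
    pr=[(uu,(v[u==uu]).max() if n=="top" else v[u==uu].min(), (u==uu).sum()) for uu in cols if (u==uu).any()]
    print(n,pr)
w=plane(c,[(201,227.2),(217,228.6),(233,230.2)],62); print(w.round(1))
print("dryer cover corners top",plane(c,[(184.6,153),(265,160.5),(259,221),(176.5,212)],82).round(0))
```

```text
top [(200, np.int64(227), np.int64(5)), (201, np.int64(227), np.int64(8)), (202, np.int64(227), np.int64(8)), (203, np.int64(227), np.int64(6)), (204, np.int64(228), np.int64(3)), (205, np.int64(228), np.int64(3)), (206, np.int64(228), np.int64(3)), (207, np.int64(228), np.int64(3)), (208, np.int64(228), np.int64(3)), (209, np.int64(228), np.int64(3)), (210, np.int64(228), np.int64(3)), (211, np.int64(228), np.int64(3)), (212, np.int64(228), np.int64(2)), (213, np.int64(229), np.int64(3)), (214, np.int64(229), np.int64(3)), (215, np.int64(229), np.int64(3)), (216, np.int64(229), np.int64(3)), (217, np.int64(229), np.int64(3)), (218, np.int64(229), np.int64(3)), (219, np.int64(229), np.int64(3)), (220, np.int64(229), np.int64(3)), (221, np.int64(229), np.int64(3)), (222, np.int64(229), np.int64(2)), (223, np.int64(230), np.int64(3)), (224, np.int64(230), np.int64(3)), (225, np.int64(230), np.int64(3)), (226, np.int64(230), np.int64(3)), (227, np.int64(230), np.int64(3)), (228, np.int64(230), np.int64(3)), (229, np.int64(230), np.int64(3)), (230, np.int64(230), np.int64(4)), (231, np.i
[... 1104 characters left out ...]
 np.int64(7)), (343, np.int64(180), np.int64(7)), (344, np.int64(180), np.int64(8)), (345, np.int64(180), np.int64(7)), (346, np.int64(179), np.int64(8)), (347, np.int64(179), np.int64(8)), (348, np.int64(179), np.int64(8)), (349, np.int64(179), np.int64(8)), (350, np.int64(179), np.int64(8)), (351, np.int64(179), np.int64(9)), (352, np.int64(179), np.int64(9)), (353, np.int64(181), np.int64(7)), (354, np.int64(181), np.int64(7)), (355, np.int64(181), np.int64(7)), (356, np.int64(181), np.int64(7)), (357, np.int64(181), np.int64(7))]
[[473.6 269.2  62. ]
 [469.4 210.9  62. ]
 [464.5 152.7  62. ]]
dryer cover corners top [[741. 333.  82.]
 [717.  40.  82.]
 [498.  58.  82.]
 [526. 356.  82.]]
```

```bash
python3 -c "
from h import *
c=viewer.camera('top');s=viewer.camera('scene')
print(tri(c,(217,228),s,(336,182.7)))
to((471,210,100,1.486),(471,210,45,1.486))"
```

```text
(array([472.93925438, 215.05319249,  53.62364292]), [np.float64(3.1927028121870267), np.float64(3.1927028121869343)])
at [439.2  15.8 153.3] yaw 1.616 F [-0.3  0.5 -0.8] gap 29.9 t 4.5
(471, 210, 100, 1.486) -> [0.1926, 0.0407, 0.0532] 0.13
(471, 210, 45, 1.486) -> [0.1926, 0.0408, 0.1082] 0.13
```

Emit:
move_arm --pt "0.193 0.041 0 0.13" --pt "0.193 0.041 0 0.13" --pt "0.193 0.041 0 0.13" --pt "0.193 0.041 0 0.13" --pt "0.193 0.041 0.02 0.13" --pt "0.193 0.041 0.053 0.13" --pt "0.193 0.041 0.08 0.13" --pt "0.193 0.041 0.108 0.13" --pt "0.193 0.041 0.108 0.13" --pt "0.193 0.041 0.108 0.13" --jaw 0.036

```text
clock: 5.55
eef_pos: [471.9, 210.3, 46.6]
eef_rot: [-3.14, 0.001, 1.486]
wrist_force: [-0.6, -0.5, -0.2]
finger_gap: 35.9
finger_force: 0.0
```

Emit:
move_arm --pt "0 0 0 0" --pt "0 0 0 0" --pt "0 0 0 0" --pt "0 0 0 0" --pt "0 0 0 0" --pt "0 0 0 0" --jaw 0 --squeeze 20

```text
clock: 6.15
eef_pos: [476.1, 210.4, 48.6]
eef_rot: [3.132, -0.002, 1.485]
wrist_force: [22.5, -4.1, -4.5]
finger_gap: 11.4
finger_force: 20.0
```

Emit:
move_arm --pt "0 0.005 -0.013 0" --pt "0 0.007 -0.026 0" --pt "0 0.0105 -0.041 0" --pt "0 0.0145 -0.056 0" --pt "0 0.0195 -0.071 0" --pt "0 0.0255 -0.0855 0" --pt "0 0.032 -0.0995 0" --pt "0 0.04 -0.113 0" --pt "0 0.048 -0.1265 0" --pt "0 0.0575 -0.139 0" --pt "0 0.067 -0.151 0" --pt "0 0.078 -0.163 0"

```text
clock: 7.35
eef_pos: [547.6, 203.9, 211.6]
eef_rot: [-3.137, 0.001, 1.487]
wrist_force: [-20.3, -1.8, 13.3]
finger_gap: 11.0
finger_force: 20.0
```

```bash
python3 -c "
from h import *
to()"
```

```text
at [547.6 203.9 211.6] yaw 1.487 F [-20.3  -1.8  13.3] gap 11.0 t 7.3
```

Emit:
move_arm --pt "0 0.008 -0.0125 0" --pt "0 0.02 -0.023 0" --pt "0 0.033 -0.0325 0" --pt "0 0.046 -0.041 0" --pt "0 0.0595 -0.049 0" --pt "0 0.071 -0.055 0" --pt "0 0.083 -0.0605 0" --pt "0 0.0925 -0.064 0" --pt "0 0.1025 -0.0675 0" --pt "0 0.11 -0.0695 0" --pt "0 0.1155 -0.071 0" --pt "0 0.1155 -0.071 0"

```text
clock: 8.55
eef_pos: [665.1, 193.4, 283.2]
eef_rot: [3.139, -0.0, 1.485]
wrist_force: [-0.8, -2.4, 8.6]
finger_gap: 11.4
finger_force: 20.0
```

```bash
python3 -c "
from h import *
to()"
```

```text
at [665.1 193.4 283.2] yaw 1.485 F [-0.8 -2.4  8.6] gap 11.4 t 8.6
```

Emit:
move_arm --pt "0 0.005 -0.0005 0" --pt "0 0.009 -0.001 0" --pt "0 0.013 -0.001 0" --pt "0 0.017 -0.001 0" --pt "0 0.02 -0.001 0" --pt "0 0.022 -0.001 0" --pt "0 0.024 -0.001 0" --pt "0 0.024 -0.001 0"

```text
clock: 9.35
eef_pos: [685.4, 191.8, 287.1]
eef_rot: [-3.138, 0.001, 1.487]
wrist_force: [-38.2, -6.3, 27.5]
finger_gap: 11.3
finger_force: 20.0
```

```bash
python3 -c "
from h import *
to()"
```

```text
at [685.4 191.8 287.1] yaw 1.487 F [-38.2  -6.3  27.5] gap 11.3 t 9.3
```

Emit:
move_arm --pt "0 -0.003 0.0 0" --pt "0 -0.006 0.002 0" --pt "0 -0.006 0.002 0" --pt "0 -0.006 0.002 0" --pt "0 -0.006 0.002 0" --pt "0 -0.006 -0.01 0" --pt "0 -0.006 -0.03 0" --pt "0 -0.03 -0.05 0" --pt "0 -0.08 -0.05 0" --pt "0 -0.13 -0.05 0" --pt "0 -0.18 -0.05 0" --pt "0 -0.23 -0.05 0" --jaw 0.04

```text
clock: 10.55
eef_pos: [460.7, 211.1, 332.5]
eef_rot: [3.141, -0.001, 1.486]
wrist_force: [1.0, 0.2, 1.5]
finger_gap: 39.9
finger_force: 0.0
```

Run:
```python
from h import *
to()
s=viewer.camera("scene"); cv2.imwrite('pics/a3.png',cv2.resize(s['frame'][60:285,150:420],None,fx=2.6,fy=2.6))
```

```text
at [460.7 211.1 332.5] yaw 1.486 F [1.  0.2 1.5] gap 39.9 t 10.6
```

View pics/a3.png

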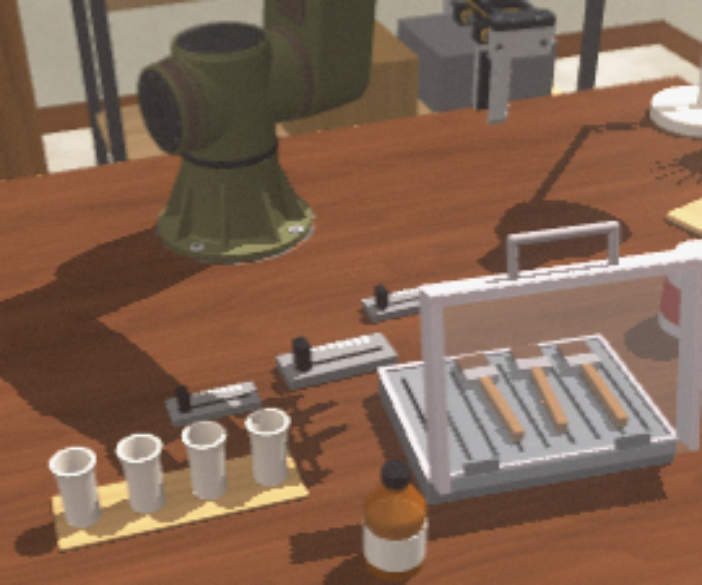

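The cover stands open and the three brushes lie uncovered on the deck. I move aside to measure them.

Emit:
move_arm --pt "-0.24 0 0.08 0" --pt "-0.24 0 0.08 0" --pt "-0.24 0 0.08 0" --pt "-0.24 0 0.08 0" --pt "-0.24 0 0.08 0" --pt "-0.24 0 0.08 0" --pt "-0.24 0 0.08 0"

```text
clock: 11.3
eef_pos: [442.5, -28.7, 252.3]
eef_rot: [3.141, -0.0, 1.483]
wrist_force: [-0.0, 0.8, -1.0]
finger_gap: 39.8
finger_force: 0.0
```

```bash
cat >> h.py <<'E'
def brushes():
    c=viewer.camera("top"); s=viewer.camera("scene"); out=[]
    for n,k in(("top",c),("scene",s)):
        f=cv2.cvtColor(k["frame"],cv2.COLOR_BGR2HSV).astype(int); P=cloud(k)
        roi=(P[...,2]>30)&(P[...,2]<66)&(P[...,0]>515)&(P[...,0]<730)&(P[...,1]>60)&(P[...,1]<345)
        m=roi&(f[...,0]<22)&(f[...,1]>70)&(f[...,2]>110)
        for st,ce,l in blobs(m,20):
            v,u=np.nonzero(l); w=plane(k,np.c_[u,v],50 if n=="top" else 47)[:,:2]; mu=w.mean(0); _,_,V=np.linalg.svd(w-mu,full_matrices=False)
            d=V[0] if V[0][0]<0 else -V[0]; t=(w-mu)@d
            print(n,"handle n",len(u),"c",mu.round(1),"dir",d.round(3),"yaw",round(np.arctan2(d[1],d[0]),3),"ends",(mu+d*t.min()).round(0),(mu+d*t.max()).round(0),"z",np.median(P[l][:,2]).round(1))
    return c,s
E
python3 - <<'E'
from h import *
c,s=brushes()
cv2.imwrite('pics/a4.png',cv2.resize(c['frame'][145:240,170:290],None,fx=6,fy=6,interpolation=cv2.INTER_CUBIC))
E
```

```text
top handle n 111 c [647.  293.8] dir [-0.995  0.097] yaw 3.044 ends [703. 288.] [592. 299.] z 50.2
top handle n 115 c [631.6 228.1] dir [-0.983  0.181] yaw 2.959 ends [686. 218.] [578. 238.] z 49.7
top handle n 118 c [630.2 166.8] dir [-0.998  0.06 ] yaw 3.082 ends [686. 163.] [575. 170.] z 49.5
top handle n 77 c [553.9 304.4] dir [-0.19  -0.982] yaw -1.762 ends [558. 324.] [550. 286.] z 47.4
top handle n 71 c [540.2 244.8] dir [-0.162 -0.987] yaw -1.733 ends [543. 262.] [537. 227.] z 47.8
top handle n 76 c [536.5 171.9] dir [-0.225 -0.974] yaw -1.798 ends [541. 191.] [532. 153.] z 48.1
```

View pics/a4.png

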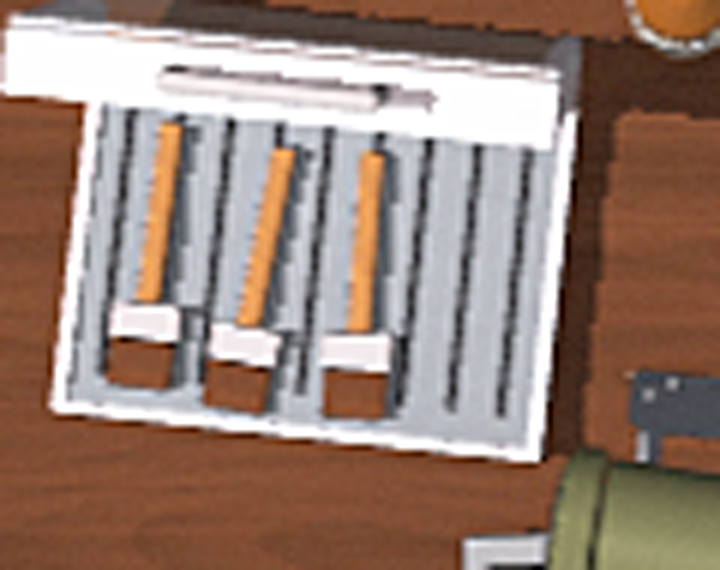

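All three brushes are found: handles at a4 crop (160,212), (265,238) and (367,240), with white ferrules at (145,322), (245,345) and (357,350). I start with the right-hand one, grasped across its ferrule so the handle end can hang down.

```bash
python3 -c "
from h import *
to((565,171,130,3.08),(565,171,40,3.08))"
```

```text
at [442.8 -27.2 252.6] yaw 1.486 F [-0.7 -0.7 -1.1] gap 40.2 t 11.4
(565, 171, 130, 3.08) -> [0.2077, 0.1049, 0.1227] -1.594
(565, 171, 40, 3.08) -> [0.2077, 0.1048, 0.2127] -1.594
```

Emit:
move_arm --pt "0.208 0.105 0.123 -1.594" --pt "0.208 0.105 0.123 -1.594" --pt "0.208 0.105 0.123 -1.594" --pt "0.208 0.105 0.123 -1.594" --pt "0.208 0.105 0.123 -1.594" --pt "0.208 0.105 0.123 -1.594" --pt "0.208 0.105 0.123 -1.594" --pt "0.208 0.105 0.123 -1.594" --pt "0.208 0.105 0.123 -1.594" --pt "0.208 0.105 0.123 -1.594" --pt "0.208 0.105 0.123 -1.594" --pt "0.208 0.105 0.123 -1.594" --jaw 0.056

```text
clock: 12.6
eef_pos: [564.5, 172.2, 129.1]
eef_rot: [3.141, 0.001, 3.084]
wrist_force: [-1.3, 0.0, 0.2]
finger_gap: 56.1
finger_force: 0.0
```

```bash
python3 -c "
from h import *
to((565,171,40,3.08))
brushes()"
```

```text
at [564.5 172.2 129.1] yaw 3.084 F [-1.3  0.   0.2] gap 56.1 t 12.6
(565, 171, 40, 3.08) -> [-0.0006, -0.0012, 0.0891] 0.004
top handle n 80 c [663.6 292.5] dir [-0.992  0.125] yaw 3.016 ends [703. 287.] [617. 298.] z 50.0
top handle n 49 c [663.7 222.5] dir [-0.981  0.195] yaw 2.945 ends [686. 218.] [640. 227.] z 50.2
top handle n 31 c [672.3 164.1] dir [-0.997 -0.076] yaw -3.065 ends [686. 165.] [656. 163.] z 50.7
top handle n 50 c [553.2 309.9] dir [-0.746 -0.666] yaw -2.412 ends [568. 323.] [537. 295.] z 46.8
top handle n 26 c [532.8 238.3] dir [-0.012 -1.   ] yaw -1.583 ends [533. 251.] [533. 225.] z 50.7
```

Descend and pinch softly.

Emit:
move_arm --pt "0 -0.001 0.03 0" --pt "0 -0.001 0.055 0" --pt "0 -0.001 0.075 0" --pt "0 -0.001 0.088 0" --pt "0 -0.001 0.088 0" --pt "0 -0.001 0.088 0"

```text
clock: 13.3
eef_pos: [564.8, 169.7, 41.4]
eef_rot: [3.141, 0.001, 3.079]
wrist_force: [1.1, -0.1, -0.1]
finger_gap: 56.0
finger_force: 0.0
```

Emit:
move_arm --pt "0 0 0 0" --pt "0 0 0 0" --pt "0 0 0 0" --pt "0 0 0 0" --pt "0 0 0 0" --jaw 0.03 --squeeze 4

```text
clock: 13.8
eef_pos: [564.6, 169.6, 41.0]
eef_rot: [3.141, 0.001, 3.08]
wrist_force: [-0.4, 1.9, 2.2]
finger_gap: 42.1
finger_force: 4.0
```

Emit:
move_arm --pt "0 0 -0.01 0" --pt "0 0 -0.02 0" --pt "0 0 -0.03 0" --pt "0 0 -0.045 0" --pt "0 0 -0.06 0" --pt "0 0 -0.075 0" --pt "0 0 -0.09 0" --pt "0 0 -0.105 0" --pt "0 0 -0.12 0" --pt "0 0 -0.12 0"

```text
clock: 14.8
eef_pos: [565.3, 169.6, 163.2]
eef_rot: [3.14, 0.004, 3.08]
wrist_force: [-0.1, -0.2, -0.0]
finger_gap: 42.7
finger_force: 4.0
```

Run:
```python
from h import *
to()
s=viewer.camera("scene"); cv2.imwrite('pics/a5.png',cv2.resize(s['frame'][100:260,260:440],None,fx=3,fy=3))
```

```text
at [565.3 169.6 163.2] yaw 3.08 F [-0.1 -0.2 -0. ] gap 42.7 t 14.8
```

View pics/a5.png

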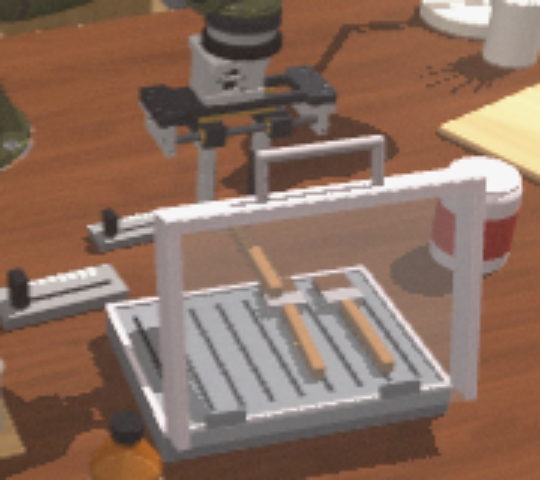

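The brush is held (handle at about crop (265,268)). I measure its tilt from depth.

```bash
cat >> h.py <<'E'
def held():
    st=manip.read_state(); t=st["eef_pos"]
    for n in("top","scene"):
        k=viewer.camera(n); P=cloud(k); f=cv2.cvtColor(k["frame"],cv2.COLOR_BGR2HSV).astype(int)
        m=(f[...,0]<22)&(f[...,1]>100)&(f[...,2]>110)&(np.linalg.norm(P[...,:2]-t[:2],axis=2)<140)&(P[...,2]<t[2]+70)&(P[...,2]>(60 if t[0]>0 else 0))
        for s_,ce,l in blobs(m,12):
            q=P[l]; o=np.argsort(q[:,2]); e=max(3,len(q)//6)
            print(n,len(q),"px",ce.round(0),"low",np.median(q[o[:e]],0).round(0),"high",np.median(q[o[-e:]],0).round(0),"xr",q[:,0].min().round(0),q[:,0].max().round(0))
E
python3 -c "
from h import *
held()"
```

```text
top 34 px [228. 171.] low [663. 165. 156.] high [665. 167. 168.] xr 648.0 681.0
top 31 px [224. 210.] low [530. 188. 166.] high [530. 170. 176.] xr 523.0 537.0
scene 17 px [334. 165.] low [530. 181. 164.] high [535. 168. 170.] xr 528.0 542.0
```

Emit:
move_arm --pt "0.03 0 0 0" --pt "0.07 0 -0.01 0" --pt "0.07 0 -0.02 0" --pt "0.07 0 -0.02 0" --squeeze 3

```text
clock: 15.35
eef_pos: [494.8, 173.9, 181.6]
eef_rot: [3.141, 0.002, 3.08]
wrist_force: [0.1, -0.0, -0.5]
finger_gap: 41.9
finger_force: 3.0
```

```bash
python3 -c "
from h import *
held()
to((500,-188,185,3.13),(560,-188,185,3.13),(664,-188,185,3.13))
c=viewer.camera('top'); print(depth(c,[(284,144)]).round(0))"
```

```text
top 46 px [227. 193.] low [607. 167. 158.] high [575. 168. 174.] xr 568.0 611.0
top 14 px [222. 232.] low [455. 187. 192.] high [455. 172. 199.] xr 455.0 458.0
scene 48 px [327. 149.] low [481. 178. 186.] high [466. 184. 193.] xr 459.0 489.0
scene 50 px [331. 162.] low [531. 165. 169.] high [519. 170. 182.] xr 505.0 547.0
at [495.2 173.7 180.3] yaw 3.08 F [-0.3  0.7  0.1] gap 42.0 t 15.4
(500, -188, 185, 3.13) -> [-0.0272, -0.3607, -0.0047] -0.05
(560, -188, 185, 3.13) -> [-0.0871, -0.357, -0.0047] -0.05
(664, -188, 185, 3.13) -> [-0.1909, -0.3505, -0.0047] -0.05
[[770. -27. 123.]]
```

At 3 N the handle is starting to sag, about 14° now. I carry on across with some vertical jogging.

Emit:
move_arm --pt "-0.005 -0.04 -0.015 0" --pt "-0.01 -0.08 0.005 0" --pt "-0.015 -0.12 -0.015 -0.02" --pt "-0.02 -0.16 0.005 -0.03" --pt "-0.025 -0.2 -0.015 -0.05" --pt "-0.025 -0.24 0.005 -0.05" --pt "-0.025 -0.28 -0.015 -0.05" --pt "-0.025 -0.32 0.005 -0.05" --pt "-0.025 -0.36 -0.015 -0.05" --pt "-0.025 -0.36 0.005 -0.05" --pt "-0.025 -0.36 -0.015 -0.05" --pt "-0.025 -0.36 -0.015 -0.05"

```text
clock: 16.7
eef_pos: [498.1, -188.1, 196.3]
eef_rot: [-3.141, 0.001, 3.129]
wrist_force: [0.7, 0.5, -1.1]
finger_gap: 41.7
finger_force: 3.0
```

```bash
python3 -c "
from h import *
to()
held()"
```

```text
at [ 498.1 -188.1  196.3] yaw 3.129 F [ 0.7  0.5 -1.1] gap 41.7 t 16.7
scene 175 px [218. 196.] low [ 551. -189.   93.] high [ 511. -190.  173.] xr 503.0 557.0
```

The handle now hangs about 63° down. A few more jogs.

Emit:
move_arm --pt "0 0 -0.02 0" --pt "0 0 0 0" --pt "0 0 -0.02 0" --pt "0 0 0 0" --pt "0 0 -0.02 0" --pt "0 0 0 0" --pt "0 0 -0.02 0" --pt "0 0 0 0" --pt "0 0 -0.02 0" --pt "0 0 -0.02 0"

```text
clock: 17.8
eef_pos: [498.0, -187.2, 216.5]
eef_rot: [-3.141, 0.002, 3.13]
wrist_force: [-0.8, -0.2, -0.0]
finger_gap: 42.0
finger_force: 3.0
```

Run:
```python
from h import *
to()
held()
s=viewer.camera("scene"); cv2.imwrite('pics/a6.png',cv2.resize(s['frame'][100:280,130:330],None,fx=3,fy=3))
```

```text
at [ 498.  -187.2  216.5] yaw 3.13 F [-0.8 -0.2 -0. ] gap 42.0 t 17.8
scene 176 px [218. 191.] low [ 543. -190.  110.] high [ 509. -189.  193.] xr 504.0 550.0
```

View pics/a6.png

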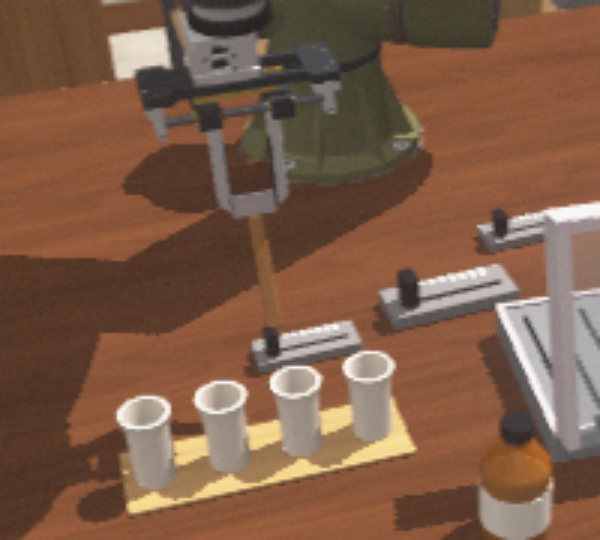

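Emit:
move_arm --pt "-0.02 0.001 0 0" --pt "-0.04 0.001 0 0" --pt "-0.06 0.001 0 0" --pt "-0.07 0.001 0 0" --pt "-0.073 0.001 0 0" --pt "-0.073 0.001 0 0" --pt "-0.073 0.001 0.01 0" --pt "-0.073 0.001 0.02 0" --pt "-0.073 0.001 0.03 0" --pt "-0.075 0.001 0.037 0" --pt "-0.075 0.001 0.037 0"

```text
clock: 19.05
eef_pos: [572.0, -186.9, 177.2]
eef_rot: [3.141, -0.002, 3.13]
wrist_force: [0.6, 0.4, -0.8]
finger_gap: 42.1
finger_force: 3.0
```

Run:
```python
from h import *
to()
held()
s=viewer.camera("scene"); cv2.imwrite('pics/a7.png',cv2.resize(s['frame'][140:280,140:300],None,fx=4,fy=4))
```

```text
at [ 572.  -186.9  177.2] yaw 3.13 F [ 0.6  0.4 -0.8] gap 42.1 t 19.1
scene 166 px [224. 213.] low [ 616. -188.   81.] high [ 584. -188.  158.] xr 578.0 624.0
```

View pics/a7.png

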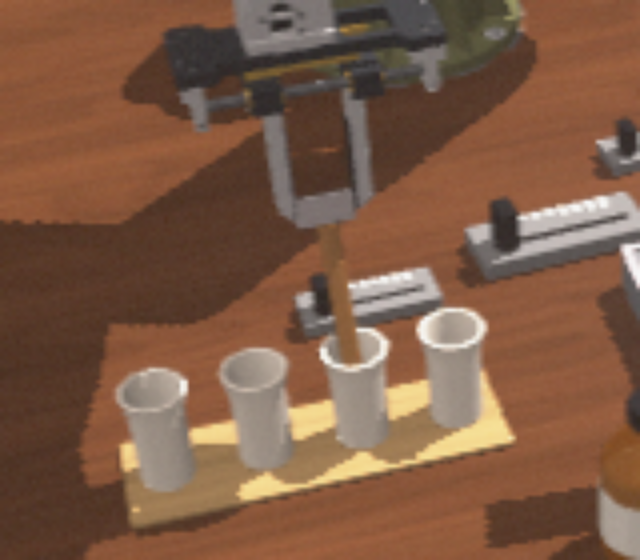

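The handle is inside the cup (crop 345,360). I descend while moving forward, so the cup straightens it.

Emit:
move_arm --pt "-0.006 0.0 0.002 0" --pt "-0.012 0 0.005 0" --pt "-0.018 0 0.01 0" --pt "-0.023 0 0.016 0" --pt "-0.028 0 0.022 0" --pt "-0.033 0 0.028 0" --pt "-0.037 0 0.034 0" --pt "-0.04 0 0.038 0" --pt "-0.04 0 0.038 0"

```text
clock: 20.1
eef_pos: [612.3, -187.4, 139.7]
eef_rot: [3.141, -0.001, 3.13]
wrist_force: [0.2, 0.4, -0.9]
finger_gap: 42.0
finger_force: 3.0
```

Run:
```python
from h import *
to()
held()
```

```text
at [ 612.3 -187.4  139.7] yaw 3.13 F [ 0.2  0.4 -0.9] gap 42.0 t 20.1
scene 31 px [226. 222.] low [ 626. -190.   78.] high [ 616. -190.  125.] xr 613.0 627.0
```

Emit:
move_arm --pt "-0.002 0 0.004 0" --pt "-0.002 0 0.005 0" --pt "-0.002 0 0.005 0"

```text
clock: 20.5
eef_pos: [614.2, -187.5, 135.4]
eef_rot: [3.141, -0.0, 3.13]
wrist_force: [-0.1, 0.7, -0.5]
finger_gap: 41.9
finger_force: 3.0
```

Emit:
move_arm --pt "0 0 0 0" --pt "0 0 0 0" --pt "0 0 0 0" --pt "0 0 -0.02 0" --pt "0 0 -0.05 0" --pt "0 0 -0.1 0" --pt "0 0 -0.12 0" --pt "0.05 0 -0.12 0" --pt "0.1 0 -0.12 0" --pt "0.1 0 -0.12 0" --jaw 0.054

```text
clock: 21.5
eef_pos: [509.7, -185.8, 255.1]
eef_rot: [3.141, -0.003, 3.129]
wrist_force: [0.3, -1.0, 0.2]
finger_gap: 53.9
finger_force: 0.0
```

Run:
```python
from h import *
c,s=brushes()
cv2.imwrite('pics/a8.png',cv2.resize(s['frame'][140:280,140:300],None,fx=4,fy=4))
to((568,241,130,2.97),(568,241,41,2.97))
```

```text
top handle n 112 c [647.  293.8] dir [-0.995  0.103] yaw 3.038 ends [703. 288.] [592. 300.] z 48.6
top handle n 114 c [633.  227.8] dir [-0.984  0.176] yaw 2.965 ends [686. 218.] [578. 238.] z 49.2
top handle n 76 c [554.  304.2] dir [-0.237 -0.972] yaw -1.81 ends [559. 324.] [549. 285.] z 48.5
top handle n 70 c [540.3 245. ] dir [-0.126 -0.992] yaw -1.697 ends [542. 262.] [538. 227.] z 47.5
at [ 514.  -186.5  256.5] yaw 3.129 F [ 1.5 -0.8  0.2] gap 53.9 t 21.6
(568, 241, 130, 2.97) -> [-0.0485, 0.4282, 0.1263] 0.159
(568, 241, 41, 2.97) -> [-0.0483, 0.4283, 0.2153] 0.159
```

View pics/a8.png

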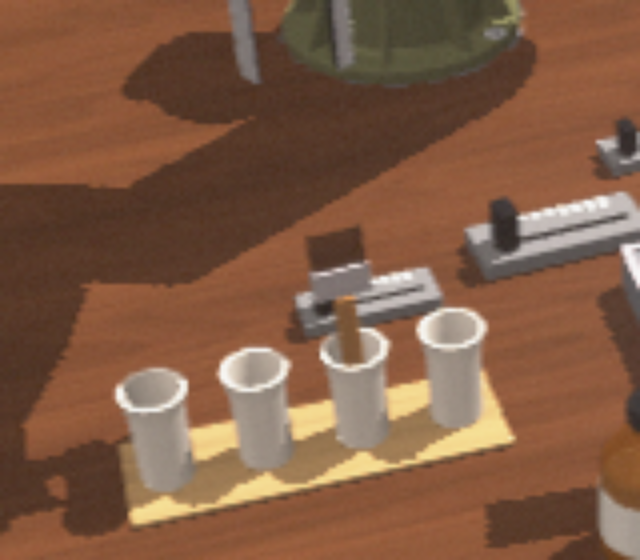

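Brush one stands in cup 2 (crop 345,300 with bristles at 338,245). Now the middle brush.

Emit:
move_arm --pt "-0.0485 0.428 0.05 0.16" --pt "-0.0485 0.428 0.05 0.16" --pt "-0.0485 0.428 0.05 0.16" --pt "-0.0485 0.428 0.05 0.16" --pt "-0.0485 0.428 0.05 0.16" --pt "-0.0485 0.428 0.05 0.16" --pt "-0.0485 0.428 0.05 0.16" --pt "-0.0485 0.428 0.08 0.16" --pt "-0.0485 0.428 0.126 0.16" --pt "-0.0485 0.428 0.126 0.16" --pt "-0.0485 0.428 0.126 0.16" --pt "-0.0485 0.428 0.126 0.16" --jaw 0.048

```text
clock: 22.8
eef_pos: [568.6, 241.2, 130.2]
eef_rot: [3.141, 0.0, 2.97]
wrist_force: [0.6, -0.0, 0.3]
finger_gap: 47.5
finger_force: 0.0
```

Run:
```python
from h import *
to((567,240,41,2.965))
c,s=brushes()
```

```text
at [568.6 241.2 130.2] yaw 2.97 F [ 0.6 -0.   0.3] gap 47.5 t 22.8
(567, 240, 41, 2.965) -> [0.0014, -0.0015, 0.0892] 0.005
top handle n 50 c [679.  290.7] dir [-0.994  0.107] yaw 3.034 ends [703. 288.] [654. 293.] z 51.5
top handle n 80 c [647.  214.4] dir [-0.968  0.251] yaw 2.888 ends [682. 205.] [613. 223.] z 49.8
```

The middle brush seems to have been knocked (foot about 13 mm aside). I back off and re-measure.

Emit:
move_arm --pt "0.05 -0.05 -0.04 0" --pt "0.1 -0.1 -0.04 0" --pt "0.13 -0.15 -0.04 0" --pt "0.13 -0.2 -0.04 0" --pt "0.13 -0.2 -0.04 0"

```text
clock: 23.4
eef_pos: [405.1, 65.2, 171.3]
eef_rot: [3.141, 0.004, 2.97]
wrist_force: [0.5, -0.6, 0.5]
finger_gap: 47.7
finger_force: 0.0
```

Run:
```python
from h import *
c,s=brushes()
to((565,240,130,2.97))
```

```text
top handle n 113 c [647.4 293.8] dir [-0.995  0.101] yaw 3.04 ends [703. 288.] [592. 299.] z 49.7
top handle n 119 c [628.5 218.6] dir [-0.972  0.235] yaw 2.905 ends [682. 206.] [575. 232.] z 48.8
top handle n 77 c [553.9 304.4] dir [-0.19  -0.982] yaw -1.762 ends [558. 324.] [550. 286.] z 48.5
top handle n 73 c [537.5 239.7] dir [-0.271 -0.963] yaw -1.845 ends [543. 258.] [533. 222.] z 48.6
at [404.7  63.2 171.6] yaw 2.965 F [-0.7  1.5  0.7] gap 48.3 t 23.5
(565, 240, 130, 2.97) -> [-0.1267, 0.2022, 0.0422] -0.005
```

Run:
```python
from h import *
to((565,234,130,2.91),(565,234,41,2.91))
```

```text
at [404.7  63.2 171.6] yaw 2.965 F [-0.7  1.5  0.7] gap 48.3 t 23.5
(565, 234, 130, 2.91) -> [-0.1277, 0.1963, 0.0422] 0.055
(565, 234, 41, 2.91) -> [-0.1274, 0.1962, 0.1312] 0.055
```

Emit:
move_arm --pt "-0.05 0.05 0 0.055" --pt "-0.09 0.1 0 0.055" --pt "-0.12 0.15 0 0.055" --pt "-0.1275 0.196 0.02 0.055" --pt "-0.1275 0.196 0.042 0.055" --pt "-0.1275 0.196 0.07 0.055" --pt "-0.1275 0.196 0.095 0.055" --pt "-0.1275 0.196 0.115 0.055" --pt "-0.1275 0.196 0.13 0.055" --pt "-0.1275 0.196 0.13 0.055" --pt "-0.1275 0.196 0.13 0.055" --jaw 0.051

```text
clock: 24.6
eef_pos: [565.8, 238.2, 40.8]
eef_rot: [3.141, 0.001, 2.914]
wrist_force: [-0.1, 0.6, 0.0]
finger_gap: 50.9
finger_force: 0.0
```

Emit:
move_arm --pt "0 0 0 0" --pt "0 0 0 0" --pt "0 0 0 0" --pt "0 0 0 0" --pt "0 0 0 0" --jaw 0.03 --squeeze 3

```text
clock: 25.1
eef_pos: [565.3, 238.3, 40.0]
eef_rot: [3.141, 0.001, 2.915]
wrist_force: [0.6, 0.4, 3.9]
finger_gap: 42.5
finger_force: 3.0
```

Emit:
move_arm --pt "0 0 -0.01 0" --pt "0 0 -0.025 0" --pt "0 0 -0.04 0" --pt "0 0 -0.06 0" --pt "0 0 -0.08 0" --pt "0 0 -0.1 0" --pt "0.02 0 -0.12 0" --pt "0.05 0 -0.14 0" --pt "0.09 0 -0.15 0" --pt "0.09 0 -0.15 0"

```text
clock: 26.1
eef_pos: [475.1, 259.5, 192.8]
eef_rot: [3.139, 0.003, 2.917]
wrist_force: [0.2, -0.8, -0.3]
finger_gap: 42.0
finger_force: 3.0
```

Run:
```python
from h import *
to((500,-114,195,3.13))
held()
```

```text
at [475.1 259.5 192.8] yaw 2.917 F [ 0.2 -0.8 -0.3] gap 42.0 t 26.1
(500, -114, 195, 3.13) -> [-0.1076, -0.3586, -0.0028] -0.213
top 72 px [205. 202.] low [581. 237. 165.] high [525. 246. 186.] xr 515.0 589.0
scene 57 px [350. 139.] low [462. 264. 198.] high [449. 266. 207.] xr 443.0 474.0
scene 40 px [355. 158.] low [551. 243. 173.] high [529. 245. 185.] xr 522.0 556.0
```

Emit:
move_arm --pt "-0.01 -0.04 -0.02 -0.02" --pt "-0.02 -0.08 0 -0.05" --pt "-0.03 -0.12 -0.02 -0.08" --pt "-0.05 -0.16 0 -0.11" --pt "-0.06 -0.2 -0.02 -0.14" --pt "-0.07 -0.24 0 -0.17" --pt "-0.085 -0.28 -0.02 -0.2" --pt "-0.1 -0.32 0 -0.213" --pt "-0.1075 -0.359 -0.02 -0.213" --pt "-0.1075 -0.359 0 -0.213" --pt "-0.1075 -0.359 -0.02 -0.213" --pt "-0.1075 -0.359 -0.02 -0.213"

```text
clock: 27.4
eef_pos: [502.3, -116.9, 211.0]
eef_rot: [-3.141, 0.002, 3.126]
wrist_force: [0.3, -1.1, -1.0]
finger_gap: 42.1
finger_force: 3.0
```

Run:
```python
from h import *
to()
held()
```

```text
at [ 502.3 -116.9  211. ] yaw 3.126 F [ 0.3 -1.1 -1. ] gap 42.1 t 27.4
top 32 px [330. 196.] low [ 580. -180.  165.] high [ 583. -192.  178.] xr 577.0 587.0
scene 38 px [237. 154.] low [ 487. -112.  231.] high [ 481. -123.  239.] xr 477.0 493.0
scene 190 px [243. 189.] low [ 582. -120.  123.] high [ 523. -119.  193.] xr 517.0 590.0
scene 24 px [222. 197.] low [ 590. -196.  165.] high [ 591. -197.  170.] xr 581.0 598.0
scene 82 px [227. 222.] low [ 615. -184.   71.] high [ 607. -185.  116.] xr 602.0 621.0
```

Emit:
move_arm --pt "0 0.002 0.02 0" --pt "0 0.002 0 0" --pt "0 0.002 0.02 0" --pt "0 0.002 0 0" --pt "0 0.002 0.02 0" --pt "0 0.002 0 0" --pt "0 0.002 0.02 0" --pt "0 0.002 0 0" --pt "0 0.002 0.02 0" --pt "0 0.002 0 0" --pt "0 0.002 -0.01 0" --pt "0 0.002 -0.01 0"

```text
clock: 28.7
eef_pos: [502.1, -113.8, 220.7]
eef_rot: [-3.141, 0.002, 3.128]
wrist_force: [0.3, 0.3, -0.6]
finger_gap: 42.2
finger_force: 3.0
```

Run:
```python
from h import *
to()
held()
```

```text
at [ 502.1 -113.8  220.7] yaw 3.128 F [ 0.3  0.3 -0.6] gap 42.2 t 28.7
top 33 px [330. 196.] low [ 581. -200.  165.] high [ 583. -182.  177.] xr 576.0 590.0
scene 193 px [243. 186.] low [ 562. -117.  117.] high [ 518. -115.  199.] xr 508.0 569.0
scene 24 px [222. 197.] low [ 588. -193.  165.] high [ 590. -191.  170.] xr 584.0 594.0
scene 80 px [227. 222.] low [ 617. -186.   73.] high [ 607. -186.  117.] xr 603.0 620.0
```

Emit:
move_arm --pt "-0.02 0.001 0 0" --pt "-0.04 0.001 0 0" --pt "-0.055 0.001 0 0" --pt "-0.06 0.001 0 0" --pt "-0.06 0.001 0 0" --pt "-0.06 0.001 0.01 0" --pt "-0.06 0.001 0.02 0" --pt "-0.06 0.001 0.03 0" --pt "-0.061 0.001 0.038 0" --pt "-0.061 0.001 0.038 0"

```text
clock: 29.8
eef_pos: [561.9, -113.3, 180.1]
eef_rot: [3.141, -0.002, 3.128]
wrist_force: [-0.4, 0.3, -0.7]
finger_gap: 41.4
finger_force: 3.0
```

Run:
```python
from h import *
to()
held()
```

```text
at [ 561.9 -113.3  180.1] yaw 3.128 F [-0.4  0.3 -0.7] gap 41.4 t 29.8
scene 184 px [249. 206.] low [ 619. -115.   79.] high [ 577. -116.  163.] xr 569.0 627.0
scene 40 px [226. 222.] low [ 617. -189.   73.] high [ 605. -187.  117.] xr 605.0 619.0
```

Emit:
move_arm --pt "-0.007 0.0 0.001 0" --pt "-0.014 0 0.003 0" --pt "-0.021 0 0.006 0" --pt "-0.028 0 0.011 0" --pt "-0.034 0 0.017 0" --pt "-0.039 0 0.023 0" --pt "-0.044 0 0.03 0" --pt "-0.048 0 0.036 0" --pt "-0.051 0 0.041 0" --pt "-0.053 0 0.045 0" --pt "-0.053 0 0.045 0"

```text
clock: 31.0
eef_pos: [615.4, -114.1, 135.9]
eef_rot: [3.141, -0.001, 3.128]
wrist_force: [-0.4, -0.3, 0.3]
finger_gap: 41.9
finger_force: 3.0
```

Run:
```python
from h import *
to()
held()
```

```text
at [ 615.4 -114.1  135.9] yaw 3.128 F [-0.4 -0.3  0.3] gap 41.9 t 31.0
scene 37 px [251. 219.] low [ 624. -115.   77.] high [ 619. -118.  112.] xr 600.0 627.0
scene 63 px [226. 221.] low [ 617. -187.   73.] high [ 607. -187.  118.] xr 602.0 619.0
```

Upright in cup 1. I release and go to the last brush.

Emit:
move_arm --pt "0 0 0 0" --pt "0 0 0 0" --pt "0 0 0 0" --pt "0 0 -0.02 0" --pt "0 0 -0.05 0" --pt "0 0 -0.1 0" --pt "0 0 -0.12 0" --pt "0.05 0 -0.12 0" --pt "0.1 0 -0.12 0" --pt "0.1 0 -0.12 0" --jaw 0.054

```text
clock: 32.1
eef_pos: [510.7, -112.3, 256.2]
eef_rot: [3.141, -0.003, 3.127]
wrist_force: [0.4, 0.2, 0.6]
finger_gap: 53.6
finger_force: 0.0
```

```bash
cat >> h.py <<'E'
def stood():
    s=viewer.camera("scene"); P=cloud(s); f=cv2.cvtColor(s["frame"],cv2.COLOR_BGR2HSV).astype(int)
    m=(f[...,0]<22)&(f[...,1]>100)&(f[...,2]>90)&(P[...,0]>560)&(P[...,0]<670)&(P[...,1]<-60)&(P[...,1]>-380)&(P[...,2]>60)
    for st,ce,l in blobs(m,10):
        q=P[l]; o=np.argsort(q[:,2]); e=max(3,len(q)//6); a,b=np.median(q[o[:e]],0),np.median(q[o[-e:]],0); print("stood",len(q),a.round(0),b.round(0))
E
python3 - <<'E'
from h import *
stood()
c,s=brushes()
to((582,301,130,3.04),(582,301,41,3.04))
E
```

```text
stood 35 [ 595. -133.  150.] [ 593. -128.  170.]
stood 26 [ 596. -205.  146.] [ 595. -200.  171.]
stood 74 [ 617. -113.   74.] [ 608. -114.  117.]
stood 85 [ 616. -185.   73.] [ 607. -186.  117.]
top handle n 110 c [647.5 293.6] dir [-0.995  0.1  ] yaw 3.041 ends [703. 288.] [592. 299.] z 48.7
top handle n 73 c [554.1 304. ] dir [-0.188 -0.982] yaw -1.76 ends [558. 324.] [551. 287.] z 48.2
at [ 516.  -113.   257.4] yaw 3.128 F [ 0.3  0.5 -0. ] gap 54.2 t 32.2
(582, 301, 130, 3.04) -> [-0.06, 0.4149, 0.1273] 0.088
(582, 301, 41, 3.04) -> [-0.0598, 0.415, 0.2163] 0.088
```

Emit:
move_arm --pt "-0.06 0.415 0.05 0.088" --pt "-0.06 0.415 0.05 0.088" --pt "-0.06 0.415 0.05 0.088" --pt "-0.06 0.415 0.05 0.088" --pt "-0.06 0.415 0.05 0.088" --pt "-0.06 0.415 0.05 0.088" --pt "-0.06 0.415 0.05 0.088" --pt "-0.06 0.415 0.08 0.088" --pt "-0.06 0.415 0.127 0.088" --pt "-0.06 0.415 0.127 0.088" --pt "-0.06 0.415 0.127 0.088" --pt "-0.06 0.415 0.127 0.088" --jaw 0.054

```text
clock: 33.45
eef_pos: [582.1, 300.7, 131.1]
eef_rot: [3.141, 0.001, 3.039]
wrist_force: [0.6, 0.2, 1.0]
finger_gap: 54.1
finger_force: 0.0
```

Run:
```python
from h import *
to((582,301,41,3.04))
c,s=brushes()
```

```text
at [582.1 300.7 131.1] yaw 3.039 F [0.6 0.2 1. ] gap 54.1 t 33.5
(582, 301, 41, 3.04) -> [0.0003, 0.0003, 0.0901] -0.001
top handle n 74 c [667.2 291.9] dir [-0.995  0.104] yaw 3.037 ends [703. 288.] [632. 296.] z 49.7
```

Emit:
move_arm --pt "0 0 0.03 0" --pt "0 0 0.055 0" --pt "0 0 0.075 0" --pt "0 0 0.09 0" --pt "0 0 0.09 0" --pt "0 0 0.09 0"

```text
clock: 34.15
eef_pos: [581.9, 301.2, 41.0]
eef_rot: [3.141, 0.001, 3.039]
wrist_force: [0.2, 1.0, -0.1]
finger_gap: 54.1
finger_force: 0.0
```

Emit:
move_arm --pt "0 0 0 0" --pt "0 0 0 0" --pt "0 0 0 0" --pt "0 0 0 0" --pt "0 0 0 0" --jaw 0.03 --squeeze 3

```text
clock: 34.65
eef_pos: [581.3, 301.5, 39.9]
eef_rot: [3.141, 0.001, 3.04]
wrist_force: [-0.1, 1.3, 2.3]
finger_gap: 41.7
finger_force: 3.0
```

Emit:
move_arm --pt "0 0 -0.01 0" --pt "0 0 -0.025 0" --pt "0.005 0 -0.04 0" --pt "0.01 0 -0.06 0" --pt "0.02 0 -0.08 0" --pt "0.03 0 -0.1 0" --pt "0.05 0 -0.12 0" --pt "0.07 0 -0.14 0" --pt "0.1 0 -0.15 0" --pt "0.1 0 -0.15 0"

```text
clock: 35.65
eef_pos: [479.7, 312.3, 192.9]
eef_rot: [3.139, 0.003, 3.041]
wrist_force: [0.3, 0.4, -0.6]
finger_gap: 41.9
finger_force: 3.0
```

Run:
```python
from h import *
to((500,-258,205,3.13))
held()
```

```text
at [479.7 312.3 192.9] yaw 3.041 F [ 0.3  0.4 -0.6] gap 41.9 t 35.6
(500, -258, 205, 3.13) -> [-0.0772, -0.5654, -0.0132] -0.089
top 88 px [185. 200.] low [545. 304. 198.] high [571. 303. 208.] xr 517.0 600.0
scene 27 px [365. 138.] low [453. 328. 195.] high [456. 322. 199.] xr 443.0 468.0
scene 14 px [369. 145.] low [503. 303. 196.] high [516. 303. 201.] xr 497.0 521.0
scene 62 px [377. 155.] low [568. 296. 190.] high [577. 299. 201.] xr 545.0 605.0
```

Emit:
move_arm --pt "0.02 -0.04 -0.02 0" --pt "0.04 -0.08 0 0" --pt "0.045 -0.12 -0.02 0" --pt "0.045 -0.16 0 0" --pt "0.045 -0.2 -0.02 0" --pt "0.045 -0.24 0 0" --pt "0.045 -0.28 -0.02 0" --pt "0.045 -0.32 0 0" --pt "0.04 -0.36 -0.02 0" --pt "0.03 -0.4 0 0" --pt "0.025 -0.44 -0.02 0" --pt "0.02 -0.47 -0.02 -0.03"

```text
clock: 36.95
eef_pos: [414.4, -157.0, 211.1]
eef_rot: [-3.141, 0.002, 3.068]
wrist_force: [0.0, -0.5, -0.6]
finger_gap: 41.9
finger_force: 3.0
```

Run:
```python
from h import *
to((500,-258,215,3.13))
held()
```

```text
at [ 414.4 -157.   211.1] yaw 3.068 F [ 0.  -0.5 -0.6] gap 41.9 t 37.0
(500, -258, 215, 3.13) -> [-0.0928, -0.0944, -0.0037] -0.062
top 16 px [322. 226.] low [ 486. -164.  119.] high [ 479. -163.  134.] xr 479.0 490.0
scene 30 px [215. 142.] low [ 398. -158.  233.] high [ 393. -157.  241.] xr 385.0 403.0
scene 163 px [221. 176.] low [ 489. -167.  121.] high [ 433. -163.  193.] xr 425.0 497.0
```

Emit:
move_arm --pt "-0.01 -0.03 0.02 -0.02" --pt "-0.02 -0.06 0 -0.04" --pt "-0.035 -0.085 0.02 -0.062" --pt "-0.05 -0.094 0 -0.062" --pt "-0.065 -0.0945 0.02 -0.062" --pt "-0.08 -0.0945 0 -0.062" --pt "-0.093 -0.0945 0.02 -0.062" --pt "-0.093 -0.0945 0 -0.062" --pt "-0.093 -0.0945 0.02 -0.062" --pt "-0.093 -0.0945 0 -0.062" --pt "-0.093 -0.0945 -0.01 -0.062" --pt "-0.093 -0.0945 -0.01 -0.062"

```text
clock: 38.25
eef_pos: [500.7, -255.1, 221.1]
eef_rot: [-3.14, 0.002, 3.132]
wrist_force: [-0.1, 0.2, -1.5]
finger_gap: 41.8
finger_force: 3.0
```

Run:
```python
from h import *
to((500,-258,220,3.13))
held()
```

```text
at [ 500.7 -255.1  221.1] yaw 3.132 F [-0.1  0.2 -1.5] gap 41.8 t 38.2
(500, -258, 220, 3.13) -> [0.0007, -0.0029, 0.0011] 0.002
top 32 px [330. 196.] low [ 580. -177.  167.] high [ 583. -182.  175.] xr 576.0 587.0
scene 183 px [195. 194.] low [ 555. -257.  117.] high [ 513. -257.  202.] xr 504.0 561.0
scene 24 px [222. 197.] low [ 589. -189.  165.] high [ 593. -190.  171.] xr 581.0 595.0
scene 82 px [227. 222.] low [ 617. -186.   74.] high [ 607. -186.  116.] xr 600.0 619.0
```

Emit:
move_arm --pt "-0.02 -0.002 0 0" --pt "-0.04 -0.002 0 0" --pt "-0.055 -0.002 0 0" --pt "-0.06 -0.002 0 0" --pt "-0.06 -0.002 0 0" --pt "-0.06 -0.002 0.01 0" --pt "-0.06 -0.002 0.02 0" --pt "-0.06 -0.002 0.03 0" --pt "-0.061 -0.002 0.038 0" --pt "-0.061 -0.002 0.038 0"

```text
clock: 39.35
eef_pos: [560.5, -257.3, 180.0]
eef_rot: [3.141, -0.002, 3.132]
wrist_force: [0.2, -0.6, -0.4]
finger_gap: 42.0
finger_force: 3.0
```

Run:
```python
from h import *
to((614,-258,136,3.13))
held()
```

```text
at [ 560.5 -257.3  180. ] yaw 3.132 F [ 0.2 -0.6 -0.4] gap 42.0 t 39.4
(614, -258, 136, 3.13) -> [-0.0536, -0.0002, 0.0439] 0.002
top 13 px [327. 197.] low [ 580. -176.  167.] high [ 579. -169.  175.] xr 576.0 587.0
scene 20 px [223. 197.] low [ 583. -172.  167.] high [ 594. -181.  171.] xr 581.0 595.0
scene 186 px [199. 217.] low [ 615. -258.   81.] high [ 574. -259.  163.] xr 568.0 623.0
scene 82 px [227. 222.] low [ 616. -187.   71.] high [ 606. -186.  116.] xr 602.0 622.0
```

Emit:
move_arm --pt "-0.007 0.0 0.001 0" --pt "-0.014 0 0.003 0" --pt "-0.021 0 0.006 0" --pt "-0.028 0 0.011 0" --pt "-0.034 0 0.017 0" --pt "-0.039 0 0.023 0" --pt "-0.044 0 0.03 0" --pt "-0.048 0 0.036 0" --pt "-0.051 0 0.041 0" --pt "-0.053 0 0.045 0" --pt "-0.053 0 0.045 0"

```text
clock: 40.55
eef_pos: [613.9, -258.0, 135.8]
eef_rot: [3.141, -0.001, 3.132]
wrist_force: [-0.7, 0.3, -0.4]
finger_gap: 42.0
finger_force: 3.0
```

Emit:
move_arm --pt "0 0 0 0" --pt "0 0 0 0" --pt "0 0 0 0" --pt "0 0 -0.02 0" --pt "0 0 -0.05 0" --pt "0 0 -0.1 0" --pt "0 0 -0.12 0" --pt "0.05 0 -0.12 0" --pt "0.1 0 -0.12 0" --pt "0.1 0 -0.12 0" --jaw 0.054

```text
clock: 41.55
eef_pos: [509.3, -256.6, 256.2]
eef_rot: [3.141, -0.003, 3.13]
wrist_force: [1.0, 0.4, 0.9]
finger_gap: 54.1
finger_force: 0.0
```

Run:
```python
from h import *
stood()
c,s=brushes()
to((650,194,340,1.486))
cv2.imwrite('pics/a9.png',cv2.resize(s['frame'][60:285,140:440],None,fx=2.6,fy=2.6))
```

```text
stood 36 [ 595. -133.  147.] [ 592. -111.  171.]
stood 36 [ 597. -205.  153.] [ 593. -192.  170.]
stood 26 [ 588. -262.  167.] [ 592. -257.  171.]
stood 74 [ 618. -115.   73.] [ 607. -115.  115.]
stood 83 [ 616. -186.   72.] [ 606. -186.  116.]
stood 78 [ 615. -256.   75.] [ 606. -259.  117.]
at [ 514.5 -257.4  257.5] yaw 3.132 F [-0.2  0.6  0.2] gap 53.5 t 41.7
(650, 194, 340, 1.486) -> [-0.1311, 0.4526, -0.0827] 1.646
```

View pics/a9.png

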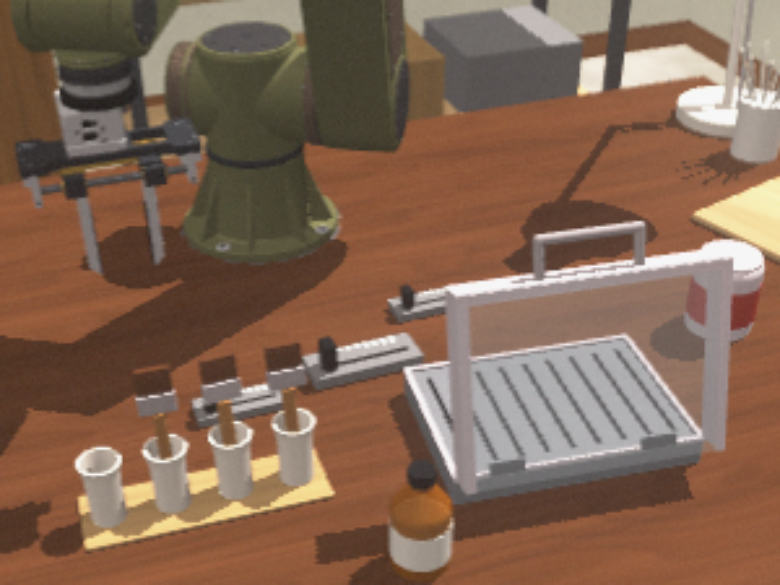

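All three brushes stand bristles up in cups 1 to 3 (crop 283,365 / 220,375 / 155,390), the dryer is empty and the slider is at off. Now I go back to the bar to close the cover.

Run:
```python
from h import *
to((680,192,335,1.486))
P=cloud(viewer.camera("top")); m=(P[...,2]>285)&(P[...,2]<325)&(P[...,0]>600)&(P[...,1]>120)&(P[...,1]<270)
print(m.sum(),np.median(P[m],0).round(1),P[m].min(0).round(0),P[m].max(0).round(0))
```

```text
at [ 514.5 -257.4  257.5] yaw 3.132 F [-0.2  0.6  0.2] gap 53.5 t 41.7
(680, 192, 335, 1.486) -> [-0.1611, 0.4509, -0.0776] 1.646
145 [680.6 193.1 302.4] [671. 132. 286.] [695. 252. 314.]
```

Emit:
move_arm --pt "0 0.1 -0.0775 1.646" --pt "0 0.15 -0.0775 1.646" --pt "-0.161 0.451 -0.0775 1.646" --pt "-0.161 0.451 -0.0775 1.646" --pt "-0.161 0.451 -0.0775 1.646" --pt "-0.161 0.451 -0.0775 1.646" --pt "-0.161 0.451 -0.0775 1.646" --pt "-0.161 0.451 -0.0775 1.646" --pt "-0.161 0.451 -0.0775 1.646" --pt "-0.161 0.451 -0.0775 1.646" --pt "-0.161 0.451 -0.0775 1.646" --pt "-0.161 0.451 -0.0775 1.646" --jaw 0.04

```text
clock: 42.95
eef_pos: [680.3, 196.1, 332.1]
eef_rot: [-3.14, 0.0, 1.484]
wrist_force: [0.2, -0.6, 0.4]
finger_gap: 40.3
finger_force: 0.0
```

Run:
```python
from h import *
to((681,192,335,1.486),(681,192,287,1.486))
```

```text
at [680.3 196.1 332.1] yaw 1.484 F [ 0.2 -0.6  0.4] gap 40.3 t 43.0
(681, 192, 335, 1.486) -> [-0.004, 0.001, -0.0029] -0.002
(681, 192, 287, 1.486) -> [-0.004, 0.0011, 0.0451] -0.002
```

Emit:
move_arm --pt "-0.003 0.001 0 0" --pt "-0.003 0.001 0.015 0" --pt "-0.003 0.001 0.03 0" --pt "-0.003 0.001 0.046 0" --pt "-0.003 0.001 0.046 0" --pt "-0.003 0.001 0.046 0"

```text
clock: 43.55
eef_pos: [680.4, 189.0, 288.6]
eef_rot: [3.141, -0.0, 1.487]
wrist_force: [0.7, -0.1, 1.1]
finger_gap: 40.1
finger_force: 0.0
```

Emit:
move_arm --pt "0 0 0 0" --pt "0 0 0 0" --pt "0 0 0 0" --pt "0 0 0 0" --pt "0 0 0 0" --pt "0 0 0 0" --jaw 0 --squeeze 15

```text
clock: 44.15
eef_pos: [680.2, 189.2, 288.1]
eef_rot: [3.141, -0.0, 1.486]
wrist_force: [1.7, 0.4, -0.9]
finger_gap: 11.1
finger_force: 15.0
```

Run:
```python
from h import *
to()
```

```text
at [680.2 189.2 288.1] yaw 1.486 F [ 1.7  0.4 -0.9] gap 11.1 t 44.1
```

Emit:
move_arm --pt "0 -0.0105 0.0025 0" --pt "0 -0.0255 0.007 0" --pt "0 -0.045 0.014 0" --pt "0 -0.057 0.0195 0" --pt "0 -0.0685 0.0255 0" --pt "0 -0.082 0.033 0" --pt "0 -0.095 0.042 0" --pt "0 -0.1075 0.051 0" --pt "0 -0.1195 0.0615 0" --pt "0 -0.131 0.072 0" --pt "0 -0.1415 0.0835 0" --pt "0 -0.1515 0.0955 0"

```text
clock: 45.35
eef_pos: [529.0, 202.5, 192.9]
eef_rot: [3.14, -0.001, 1.486]
wrist_force: [3.8, 3.2, -1.7]
finger_gap: 11.1
finger_force: 15.0
```

Run:
```python
from h import *
to()
```

```text
at [529.  202.5 192.9] yaw 1.486 F [ 3.8  3.2 -1.7] gap 11.1 t 45.4
```

Emit:
move_arm --pt "0 -0.009 0.0125 0" --pt "0 -0.0175 0.026 0" --pt "0 -0.025 0.0395 0" --pt "0 -0.032 0.0535 0" --pt "0 -0.038 0.068 0" --pt "0 -0.043 0.083 0" --pt "0 -0.0455 0.093 0" --pt "0 -0.048 0.103 0" --pt "0 -0.0495 0.111 0" --pt "0 -0.0505 0.116 0" --pt "0 -0.0515 0.121 0" --pt "0 -0.052 0.126 0"

```text
clock: 46.55
eef_pos: [477.3, 206.8, 66.3]
eef_rot: [-3.141, -0.0, 1.486]
wrist_force: [-3.2, 5.2, 1.3]
finger_gap: 11.5
finger_force: 15.0
```

Emit:
move_arm --pt "0 0 0.003 0" --pt "0 -0.0005 0.006 0" --pt "0 -0.0005 0.009 0" --pt "0 -0.001 0.011 0" --pt "0 -0.001 0.013 0" --pt "0 -0.001 0.014 0" --pt "0 -0.001 0.0145 0" --pt "0 -0.001 0.0145 0"

```text
clock: 47.35
eef_pos: [475.8, 206.9, 52.0]
eef_rot: [-3.14, -0.0, 1.486]
wrist_force: [-6.9, 5.7, 6.0]
finger_gap: 11.0
finger_force: 15.0
```

Run:
```python
from h import *
to()
```

```text
at [475.8 206.9  52. ] yaw 1.486 F [-6.9  5.7  6. ] gap 11.0 t 47.4
```

Emit:
move_arm --pt "0 0.001 0.001 0" --pt "0 0.001 0.002 0" --pt "0 0.001 0.003 0" --pt "0 0.001 0.004 0" --pt "0 0.001 0.004 0"

```text
clock: 47.85
eef_pos: [475.9, 206.6, 48.7]
eef_rot: [-3.138, 0.001, 1.486]
wrist_force: [-18.2, 2.5, 21.2]
finger_gap: 11.5
finger_force: 15.0
```

The cover is shut against its seat. I release and lift clear.

Emit:
move_arm --pt "0 0 -0.002 0" --pt "0 0 -0.002 0" --pt "0 0 -0.002 0" --pt "0 0 -0.002 0" --pt "0 0 -0.01 0" --pt "0 0 -0.03 0" --pt "0 0 -0.06 0" --pt "0 0 -0.1 0" --pt "-0.05 -0.03 -0.14 0" --pt "-0.1 -0.04 -0.16 0" --pt "-0.15 -0.04 -0.16 0" --pt "-0.2 -0.04 -0.16 0" --jaw 0.036

```text
clock: 49.05
eef_pos: [422.4, 31.1, 208.9]
eef_rot: [3.139, -0.0, 1.487]
wrist_force: [0.7, -0.4, -1.0]
finger_gap: 36.2
finger_force: 0.0
```

Run:
```python
from h import *
to(); stood()
c=viewer.camera("top"); s=viewer.camera("scene")
for k in(c,s):
    P=cloud(k); m=(P[...,2]>40)&(P[...,2]<130)&(P[...,0]<495)&(P[...,0]>445)&(P[...,1]>165)&(P[...,1]<255); print("bar",m.sum(),np.median(P[m],0).round(1))
    m=(P[...,2]>65)&(P[...,2]<120)&(P[...,0]>495)&(P[...,0]<530)&(P[...,1]>90)&(P[...,1]<330); print("front frame",m.sum(),np.median(P[m],0).round(1))
    m=(P[...,2]>42)&(P[...,2]<64)&(abs(P[...,0]-438)<40)&(abs(P[...,1])<75); print("grip",m.sum(),P[m].mean(0).round(1) if m.any() else 0)
```

```text
at [422.4  31.1 208.9] yaw 1.487 F [ 0.7 -0.4 -1. ] gap 36.2 t 49.0
stood 37 [ 596. -133.  149.] [ 593. -104.  170.]
stood 35 [ 596. -206.  155.] [ 592. -186.  170.]
stood 26 [ 588. -260.  166.] [ 591. -271.  170.]
stood 74 [ 617. -112.   72.] [ 609. -114.  117.]
stood 85 [ 616. -185.   72.] [ 607. -187.  115.]
stood 78 [ 613. -258.   72.] [ 604. -259.  116.]
bar 82 [471.6 210.9  66.7]
front frame 364 [520.1 176.4  82.6]
grip 1 [446.1 -14.2  55.7]
bar 85 [479.9 210.6  62.4]
front frame 192 [522.5 162.8  80.1]
grip 40 [444.3 -23.5  51. ]
```

```bash
python3 -c "
from h import *
print(manip.sign_off())"
```

```text
the job is handed in; nothing more can be done
None
```

The job is handed in; no verdict came back. My last measurements show the heat slider at off, all three brushes upright, bristles up, in cups 1 to 3, and the cover shut gently; I did not touch the tin, bottle or jar.

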